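# Gauge the printed bearing blocks and pull the reject

## Robot

A 6-joint arm with a two-finger parallel gripper is mounted at the origin on the work surface. World frame = base frame: x ahead of the robot, y to its left, z up, the work surface at z = 0. Lengths are in m, angles in rad, forces in N, time in s.
With the tool pointing down it reaches from about 0.25 to 0.8 m from the base axis. Payload 8.5 kg.
Tool frame: the origin (TCP) lies on the centre line of the jaws, within the pads' length; the fingertips stand 25 mm ahead of it and the grasp point (between the pads) lies 6 mm ahead of it; z points along the fingers, x is the direction in which the jaws open and shut, and the axes are right-handed (so a half turn about z gives the same grasp; the last joint's range is limited). The gripper opens to 85 mm and grips with 20 to 120 N. Pads are 22 mm wide; open, the fingers measure 114 mm over their backs; the gripper's body (76 mm by 85 mm) begins 54 mm behind the grasp point. The pads swing forward as they close: fully open they stand 13 mm farther back than shut.
Start: joints at [-1.141, 0.238, -0.013, 1.319, 0, 1.571], TCP at [0.219, -0.477, 0.256] pointing down, gripper open.
Joint ranges: [-2.66, 2.66], [-1.03, 1.9], [-1.14, 1.46], [-1.82, 2.27], [-1.45, 1.34], [-3.14, 3.14]. Speed limits (rad/s): [2.22, 2.22, 2.79, 3.14, 3.14, 3.14].

## Interface

Orientations are given as a 3x3 rotation matrix whose columns are the frame's x, y, z axes.
In Python, from bench import robot gives the robot as it stands. The module is installed in compiled form; this text tells all that it offers.
- The arm moves only by the tool apply_moves, never from a script. Its argument "increments" is text: rows parted by semicolons, each of 5 numbers parted by spaces: the opening, from -1 (shut) to 1 (fully open), then the shift along the tool's x, y, z in m, then the turn about the tool's z in rad. In form: hand x y z twist; .... A call has 1 to 20 rows; each row shifts and turns the commanded pose from where the row before left it, along the tool's axes as they then stand; what a row does not reach is not made up. A row lasts 1/10 s, in which the tool goes at most 50 mm and 8.59 degrees, less where a joint would pass 70% of its speed; a pose out of reach is approached as far as the arm can. A call is refused whole if a number of a shift passes 0.05 or a number of a turn 0.15, either way. A call with a gripper value outside its range is refused whole. The fingers move at their own pace and stop on an object; the grip force is fixed at half the most. Time passes only in rows, so rows that do not move let the fingers close. It gives the time, the measured TCP pose, the force and the opening at its end, in the units of the state.
- robot.get_state(): the state, without advancing time (a new reading comes with each control period).
- robot.capture(name): name is "side" or "top"; returns (picture, depth): 384x512x3 uint8, red, green, blue; 384x512 float32, m along the optical axis (not along the pixel's ray), 0 where there is no reading.
- robot.camera_params(name): a dict with "mtx" (3x3 intrinsics, pixels), "distortion" ([k1, k2, p1, p2, k3] as OpenCV has them; the pictures are not rectified), "position" and "rotation" of the camera in the world. Camera axes: x right, y down, z forward; pixel columns grow to the right and rows downward; lengths in m; the calibration is good to about 2 mm. A picture is of the moment at which its call begins. camera_params takes no time and is no camera call.
- robot.hand_in(): hands the job in, once; it reports no verdict.
Trained networks look in the newest picture that a camera, given by its name, has taken for a name from the list of things; names that differ only in an ending like _2 or _b are one class to them, and where a whole thing is asked for, a point or a joint stands for the part that bears it (a point fixed in the world has none). Each returns a list of dicts, best first, with "conf" (0 to 1); they miss things now and then, are a little off and sometimes report something else, mostly with a low value. They report only what shows in the picture. A call takes as long as a camera call. They do not tell look-alikes from the thing itself.
- robot.regions_of(target, camera): "pixels" (384x512 bool, what is visible of it) and "extent" ([left, top, right, bottom] in pixels, round what is visible of it).
- robot.place_of(target, camera): "location" ([column, row] in pixels: a listed point, or the origin of a listed thing).
The state is a dict: "t": time; "q": joint angles; "joint_velocities": joint speeds; "tau": joint torques, N m; "position": TCP position; "ee_rot": TCP orientation; "ft_force": force on the tool from outside, world axes, zero at the start; "torque": the same for the moment, N m; "grip_width": finger opening in m.
Only numpy, scipy, OpenCV 4.12 (cv2) and the standard library are available. Lean on these libraries where they do the work, as an engineer would, in place of code of your own. Each camera call takes 0.05 s, during which the arm holds its last target. There are 200 camera calls.

## Task

Check the three printed blocks on the sloping rack: take the pin gauge from its stand and, keeping to the order left, middle, right (as the robot sees them), push it into each hole along the hole until it is home against its collar or stops hard inside, going in slowly without ramming it. Then put the gauge back fully home in its stand, and set the block whose hole would not take the gauge flat and upright on the floor of the red tray, hole up, without dropping it. Leave the good blocks where they stand in their bays and the tape, carton and spool alone.

Things in the scene. Friction and masses are not known exactly. Their poses are not given: they have to be found in the camera images.
- rack: black sloping rack with blue ledge and ribs, fixed, 320 mm wide (y). Level frame: x horizontal, up the slope, y left, z up; origin on the table under the deck's middle. Deck 130 mm long, rises 30 degrees towards +x, 62 mm high over the origin; toe ledge stands 16 mm above the deck, ribs 8 mm. Bays centred at y = +100 (left), 0, -100 mm (right), each with one block
- block_a_center (a point): printed block, upper half blue, lower black, 70 mm (x, up the slope) x 44 mm (y) x 50 mm tall (z), loose, about 0.12 kg. Point: its centre, on the hole's axis; z points out of the hole, whose mouth is 25 mm along +z. The hole is 19 mm wide, mouth chamfered 2 mm; sound: no narrower right down; failed: only 10 mm wide from 28 mm below the mouth. Lies flat on the deck, in any bay, so z tips 30 degrees towards the robot
- block_b_center (a point): printed block that looks the same as block_a, same sizes and point; the three lie one to a bay, in any order. One of the three has the failed (narrowing) hole; only the gauge shows which
- block_c_center (a point): printed block that looks the same as block_a, same sizes and point; the three lie one to a bay, in any order. One of the three has the failed (narrowing) hole; only the gauge shows which
- gauge_center (a point): middle of the square green handle (24 x 24 x 70 mm, sides along x and y, length along z) of the loose pin gauge, 0.16 kg, which stands pin down in its stand; z up along the gauge. Below the handle: brass collar 36 mm across, 6 mm thick, underside 41 mm below this point; then steel pin 16 mm across, 48 mm long, last 5 mm tapered to 13 mm, its end 89 mm below this point
- gauge_tip (a point): centre of the free end of the gauge's pin; same axes as gauge_center
- stand: black block 90 x 90 x 60 mm tall, fixed, upright; origin at the centre of its underside; a 20 mm upright hole right through its middle, 3 mm chamfer. With the gauge home its collar rests on top and the handle's middle is 101 mm above the table
- tray: red open rework tray, fixed, 180 x 180 mm, 35 mm tall, walls and floor 5 mm thick; origin at the centre of its underside
- tape: bystander: roll of blue masking tape lying flat, 104 mm across, 48 mm tall; origin at the centre of its underside
- carton: bystander: blue glove carton 110 x 200 x 75 mm; origin at the centre of its underside
- spool: bystander: spool of orange filament lying flat, 190 mm across, 60 mm tall; origin at the centre of its underside
There are look-alikes about, which are no part of the job. Of the things that look like the part that bears gauge_center, the smaller one is meant. What is shaped like the stand but green is not meant.

How it is judged:
On the way, in this order (a step that is already met when the one before it is completed fails the run):
1. the gauge is tried in the block in the left bay: at least 40 mm in if the hole passes, or stopped against the narrowing inside (at least 24 mm in and touching) if it fails (((y of block_a_center in the frame of rack above 0.05 m and (x of gauge_tip in the frame of block_a_center between -0.006 and 0.006 m and y of gauge_tip in the frame of block_a_center between -0.006 and 0.006 m and z of gauge_tip in the frame of block_a_center below -0.015 m)) or (y of block_b_center in the frame of rack above 0.05 m and (x of gauge_tip in the frame of block_b_center between -0.006 and 0.006 m and y of gauge_tip in the frame of block_b_center between -0.006 and 0.006 m and z of gauge_tip in the frame of block_b_center below 0.001 m and contact force between gauge and block_b above 1 N)) or (y of block_c_center in the frame of rack above 0.05 m and (x of gauge_tip in the frame of block_c_center between -0.006 and 0.006 m and y of gauge_tip in the frame of block_c_center between -0.006 and 0.006 m and z of gauge_tip in the frame of block_c_center below -0.015 m)))), for 0.05 s.
2. the gauge is tried in the block in the middle bay: at least 40 mm in if the hole passes, or stopped against the narrowing inside (at least 24 mm in and touching) if it fails (((y of block_a_center in the frame of rack between -0.05 and 0.05 m and (x of gauge_tip in the frame of block_a_center between -0.006 and 0.006 m and y of gauge_tip in the frame of block_a_center between -0.006 and 0.006 m and z of gauge_tip in the frame of block_a_center below -0.015 m)) or (y of block_b_center in the frame of rack between -0.05 and 0.05 m and (x of gauge_tip in the frame of block_b_center between -0.006 and 0.006 m and y of gauge_tip in the frame of block_b_center between -0.006 and 0.006 m and z of gauge_tip in the frame of block_b_center below 0.001 m and contact force between gauge and block_b above 1 N)) or (y of block_c_center in the frame of rack between -0.05 and 0.05 m and (x of gauge_tip in the frame of block_c_center between -0.006 and 0.006 m and y of gauge_tip in the frame of block_c_center between -0.006 and 0.006 m and z of gauge_tip in the frame of block_c_center below -0.015 m)))), for 0.05 s.
3. the gauge is tried in the block in the right bay: at least 40 mm in if the hole passes, or stopped against the narrowing inside (at least 24 mm in and touching) if it fails (((y of block_a_center in the frame of rack below -0.05 m and (x of gauge_tip in the frame of block_a_center between -0.006 and 0.006 m and y of gauge_tip in the frame of block_a_center between -0.006 and 0.006 m and z of gauge_tip in the frame of block_a_center below -0.015 m)) or (y of block_b_center in the frame of rack below -0.05 m and (x of gauge_tip in the frame of block_b_center between -0.006 and 0.006 m and y of gauge_tip in the frame of block_b_center between -0.006 and 0.006 m and z of gauge_tip in the frame of block_b_center below 0.001 m and contact force between gauge and block_b above 1 N)) or (y of block_c_center in the frame of rack below -0.05 m and (x of gauge_tip in the frame of block_c_center between -0.006 and 0.006 m and y of gauge_tip in the frame of block_c_center between -0.006 and 0.006 m and z of gauge_tip in the frame of block_c_center below -0.015 m)))), for 0.05 s.
At the end, for the whole second after the job is handed in: the failing block stands in the red tray, on its floor, within 7 degrees of upright; the good blocks lie in their bays within 25 mm of their starts and 6 degrees of the slope; the gauge is home in its stand: within 7 degrees of upright, 12 mm of its axis, 7 mm of its height; all at rest (x of block_b_center in the frame of tray between -0.085 and 0.085 m and y of block_b_center in the frame of tray between -0.085 and 0.085 m and z of block_b_center in the frame of tray between 0.02 and 0.036 m and angle between each of block_b_center, gauge_center's own z axis and vertical below 0.12 rad and linear speed of each of block_b, block_a, block_c, gauge below 0.02 m/s and distance of each of block_a_center, block_c_center from where it was at the start of the episode below 0.025 m and angle between block_a_center's own z axis and vertical between 0.423599 and 0.623599 rad and angle between block_c_center's own z axis and vertical between 0.423599 and 0.623599 rad and horizontal distance between gauge_center and stand below 0.012 m and height (world z) of gauge_center between 0.09 and 0.108 m); the robot touches nothing.
It fails at once if a bystander (tape roll, carton or filament spool) is moved more than 25 mm (distance of any of tape, carton, spool from where it was at the start of the episode above 0.025 m).
It fails at once if the gauge is rammed into a block: contact force peaks above 200 N (contact force between gauge and block_a above 200 N or contact force between gauge and block_b above 200 N or contact force between gauge and block_c above 200 N).
It fails at once if a block or the gauge is dropped or thrown: faster than 0.7 m/s while no finger touches it ((linear speed of block_a above 0.7 m/s and contact force between block_a and the fingers below 0.05 N) or (linear speed of block_b above 0.7 m/s and contact force between block_b and the fingers below 0.05 N) or (linear speed of block_c above 0.7 m/s and contact force between block_c and the fingers below 0.05 N) or (linear speed of gauge above 0.7 m/s and contact force between gauge and the fingers below 0.05 N)).
It also fails if it takes over 72 s, if anything falls off the work surface, if the arm or the gripper's body presses on something with over 40 N, if the wrist force passes 120 N, or if a joint passes its speed limit or range.

## Working session

There is one attempt and no reset: what is moved stays moved. The work goes in short steps, Python scripts to look and compute and a tool call to move; the robot and the scene stay as the last step left them, time stands still between calls to the robot, and variables do not carry over. Pictures are saved under pics/ and viewed, about 8 in all and at most 12, crops included, and the job is handed in when it is done.

Besides the shell and the picture viewer there is one more tool, called after "Request:" by a JSON object that holds its "name" and its "arguments". apply_moves: Moves the arm, as the interface text tells. Its arguments: {"type":"object","properties":{"increments":{"type":"string"}},"required":["increments"]}

```bash
mkdir -p pics; cat > h.py <<'E'
import numpy as np, cv2
from bench import robot
def save(name,cam,crop=None,scale=1):
    im,d=robot.capture(cam)
    np.savez('/tmp/%s.npz'%cam,im=im,d=d)
    o=im[:,:,::-1]
    if crop: o=o[crop[1]:crop[3],crop[0]:crop[2]]
    o=cv2.resize(o,None,fx=scale,fy=scale,interpolation=cv2.INTER_CUBIC)
    cv2.imwrite('pics/%s.png'%name,o); return im,d
def cloud(cam,d):
    p=robot.camera_params(cam); h,w=d.shape
    u,v=np.meshgrid(np.arange(w),np.arange(h))
    n=cv2.undistortPoints(np.stack([u,v],-1).reshape(-1,1,2).astype(np.float64),np.array(p['mtx']),np.array(p['distortion'])).reshape(h,w,2)
    c=np.dstack([n*d[...,None],d])
    P=c@np.array(p['rotation']).T+np.array(p['position']); P[d==0]=np.nan
    return P
def ray(cam,uv):
    p=robot.camera_params(cam)
    n=cv2.undistortPoints(np.array(uv,float).reshape(-1,1,2),np.array(p['mtx']),np.array(p['distortion'])).reshape(-1,2)
    r=np.c_[n,np.ones(len(n))]@np.array(p['rotation']).T
    return np.array(p['position']),r
E
python3 - <<'E'
from h import *
ims=[]
for c in ['top','side']:
    im,d=save(c+'0',c); ims.append(im)
    p=robot.camera_params(c); print(c,np.round(p['position'],3),np.round(p['rotation'],2).tolist(),p['mtx'][0][0])
    P=cloud(c,d)
    for t in ['rack','block_a_center','gauge_center','stand','tray','tape','carton','spool']:
        for r in robot.place_of(t,c):
            u,v=r['location']; i,j=int(round(v)),int(round(u))
            print(t,round(r['conf'],2),np.round([u,v],1),np.round(P[i,j],3) if 0<=i<384 and 0<=j<512 else '')
s=robot.get_state(); print({k:np.round(v,3).tolist() for k,v in s.items()})
E
```

```text
top [0.434 0.016 1.39 ] [[-0.01, -1.0, 0.08], [-1.0, 0.01, -0.01], [0.01, -0.08, -1.0]] 452.19729949720255
rack 0.89 [266.1 160.6] [ 0.629 -0.013  0.113]
block_a_center 0.66 [301.1 165.1] [ 0.618 -0.114  0.104]
gauge_center 0.58 [159.7 193.2] [0.535 0.279 0.163]
gauge_center 0.53 [156.1 229.6] [0.434 0.294 0.137]
stand 0.71 [163.8 233.4] [0.425 0.284 0.078]
stand 0.66 [119.9 251.8] [0.369 0.419 0.06 ]
stand 0.25 [231.5 170.7] [0.607 0.086 0.065]
tray 0.83 [361.8 230.3] [ 0.429 -0.31   0.006]
tape 0.89 [256.6 230.2] [0.433 0.014 0.002]
carton 0.89 [138.  152.2] [0.665 0.365 0.076]
spool 0.76 [373.1 152.8] [ 0.66  -0.337  0.058]
side [0.13  0.838 0.901] [[-0.9, -0.27, 0.33], [-0.43, 0.6, -0.67], [-0.02, -0.75, -0.66]] 365.6875356721847
rack 0.96 [235.1 191.9] [0.595 0.071 0.092]
block_a_center 0.53 [256.3 161.9] [ 0.602 -0.105  0.09 ]
gauge_center 0.68 [247.1 254.8] [0.43  0.308 0.125]
gauge_center 0.62 [214.4 234.7] [0.539 0.293 0.137]
gauge_center 0.5 [248.1 277.6] [0.419 0.331 0.057]
stand 0.92 [247.1 334.8] [0.35  0.474 0.057]
stand 0.67 [247.9 277.3] [0.419 0.33  0.061]
tray 0.57 [315.3 165.5] [ 0.429 -0.279  0.002]
tape 0.63 [287.  215.6] [0.412 0.062 0.047]
carton 0.86 [163.1 271.7] [0.633 0.418 0.072]
spool 0.94 [268.6 142.1] [ 0.631 -0.286  0.056]
{'t': 0.9, 'q': [-1.141, 0.238, -0.013, 1.319, -0.0, 1.571], 'joint_velocities': [0.0, 0.0, 0.001, -0.0, 0.0, 0.002], 'tau': [0.001, -53.856, 34.669, 0.003, 0.0, -0.0], 'position': [0.219, -0.477, 0.256], 'ee_rot': [[0.417, -0.909, -0.0], [-0.909, -0.417, 0.0], [-0.0, 0.0, -1.0]], 'ft_force': [-0.244, -0.123, 0.229], 'torque': [0.066, 0.014, -0.018], 'grip_width': 0.086}
```

View pics/top0.png

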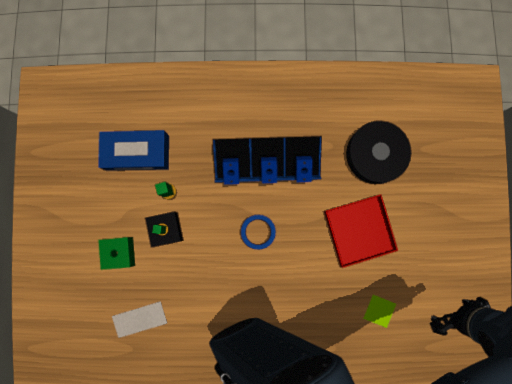

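View pics/side0.png

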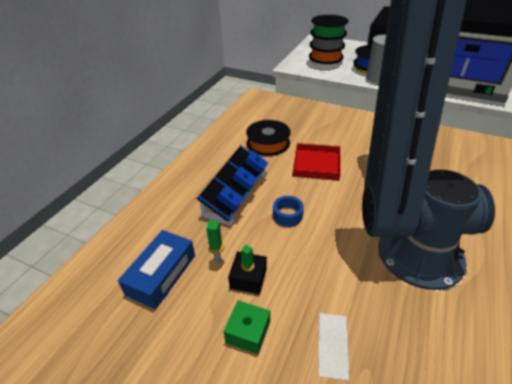

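The top view shows the rack at about (268,160) with three blocks. It also shows two gauge-like things, one at (160,230) in the black stand and one at (162,190) standing free, plus a green stand look-alike at (116,253), the tray at (361,231), tape, carton and spool. I expect the gauge in the black stand to be the one meant. I'll measure both and confirm it in an enlarged crop.

```bash
python3 - <<'E'
from h import *
T=np.load('/tmp/top.npz');S=np.load('/tmp/side.npz')
a=cv2.resize(S['im'][205:355,185:285],None,fx=4,fy=4,interpolation=cv2.INTER_CUBIC)
b=cv2.resize(T['im'][125:195,205:330],None,fx=3.5,fy=3.5,interpolation=cv2.INTER_CUBIC)
c=cv2.resize(T['im'][175:275,90:190],None,fx=3.5,fy=3.5,interpolation=cv2.INTER_CUBIC)
o=np.zeros((600,840,3),np.uint8); o[:600,:400]=a; o[:b.shape[0],401:401+b.shape[1]]=b[:600,:439]; o[248:598,401:751]=c[:350]
cv2.imwrite('pics/crop1.png',o[:, :800,::-1])
for c,D in [('top',T),('side',S)]:
    P=cloud(c,D['d']); hsv=cv2.cvtColor(D['im'],cv2.COLOR_RGB2HSV); H,Sa,V=[hsv[...,i].astype(int) for i in range(3)]
    x,y,z=np.moveaxis(P,-1,0)
    g=(H>45)&(H<80)&(Sa>120)&(V>50)
    for n,m in [('G stand',g&(abs(x-.425)<.04)&(abs(y-.29)<.05)&(z>.062)),('G free',g&(abs(x-.535)<.04)&(abs(y-.28)<.05)&(z>.02))]:
        Q=P[m]; print(c,n,len(Q),np.round(np.nanmin(Q,0),3),np.round(np.nanmax(Q,0),3)); 
        t=Q[Q[:,2]>np.nanmax(Q[:,2])-.008]; print('  top',np.round(t.mean(0),4),len(t))
    st=(V<70)&(abs(x-.42)<.09)&(abs(y-.29)<.09)&(abs(z-.06)<.006)
    Q=P[st]; r=cv2.minAreaRect((Q[:,:2]*1000).astype(np.float32)); print('stand top',r,len(Q),np.median(Q[:,2]))
    tr=(((H<8)|(H>172))&(Sa>150)&(V>80)&(abs(x-.43)<.15)&(abs(y+.3)<.15)&(abs(z-.035)<.005))
    Q=P[tr]; r=cv2.minAreaRect((Q[:,:2]*1000).astype(np.float32)); print('tray rim',r,len(Q)) 
E
```

```text
top G stand 75 [0.426 0.28  0.131] [0.448 0.306 0.14 ]
  top [0.437  0.2931 0.136 ] 72
top G free 127 [0.532 0.259 0.149] [0.565 0.293 0.17 ]
  top [0.5487 0.2762 0.1643] 93
stand top ((436.599365234375, 292.3128356933594), (88.92534637451172, 90.36515808105469), 11.715463638305664) 723 0.059944252617557536
tray rim ((428.64263916015625, -301.81634521484375), (179.43096923828125, 180.5181121826172), 15.876294136047363) 309
side G stand 209 [0.424 0.286 0.069] [0.451 0.31  0.138]
  top [0.4358 0.2986 0.1343] 61
side G free 327 [0.53  0.264 0.073] [0.567 0.298 0.167]
  top [0.5478 0.2806 0.1622] 98
stand top ((435.4656982421875, 297.9879150390625), (87.7647705078125, 87.81228637695312), 11.181534767150879) 613 0.05910956454774896
tray rim ((430.44720458984375, -295.4935302734375), (173.0006103515625, 183.00827026367188), 15.909350395202637) 104
```

View pics/crop1.png

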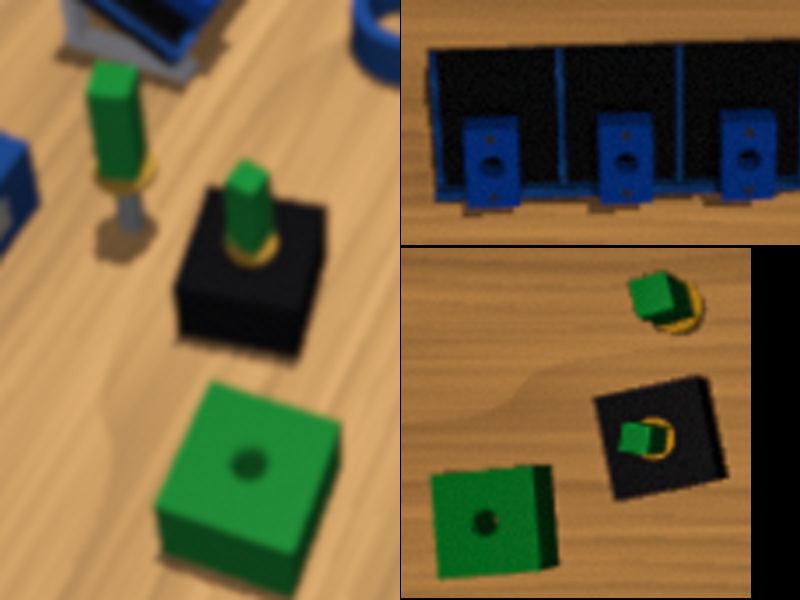

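The crop confirms it: the gauge in the black stand (handle top at about z=0.136) is the smaller one. The free one's top is at 0.165, so it's bigger, and the green stand is a decoy. Next I'll measure the blocks and the handle yaw.

```bash
cat >> h.py <<'E'
def blocks(cam,D):
    P=cloud(cam,D['d']); hsv=cv2.cvtColor(D['im'],cv2.COLOR_RGB2HSV); H,Sa,V=[hsv[...,i].astype(int) for i in range(3)]
    x,y,z=np.moveaxis(P,-1,0)
    out=[]
    n=np.array([-.5,0,np.sqrt(.75)])
    m=(H>100)&(H<130)&(Sa>120)&(V>50)&(x>.5)&(x<.75)&(abs(y)<.17)
    k,lab,st,_=cv2.connectedComponentsWithStats(m.astype(np.uint8))
    for yc in [.1,0,-.1]:
        yc2=yc-.01
        s=P[...,2]*n[2]+P[...,0]*n[0]
        mm=m&(abs(y-yc2)<.04)
        top=np.nanpercentile(s[mm],95)
        mm&=abs(s-top)<.006
        mm=cv2.morphologyEx(mm.astype(np.uint8),cv2.MORPH_CLOSE,np.ones((7,7)))>0
        mm&=np.isfinite(x)
        Q=P[mm]; c=Q.mean(0); A=np.c_[Q[:,0],Q[:,1],np.ones(len(Q))]; f=np.linalg.lstsq(A,Q[:,2],rcond=None)[0]
        e1=np.array([np.sqrt(.75),0,.5]); uv=np.c_[Q@e1,Q[:,1]]
        r=cv2.minAreaRect((uv*1000).astype(np.float32))
        ctr=np.array([r[0][0]/1000*e1[0],r[0][1]/1000,0]); 
        med=np.median(Q@n); cc=e1*r[0][0]/1000+np.array([0,r[0][1]/1000,0])+n*med
        # dark hole
        hp=mm&(V<np.median(V[mm])*.6); k,lb,stt,ce=cv2.connectedComponentsWithStats(hp.astype(np.uint8))
        hole=None
        if k>1:
            j=1+np.argmax(stt[1:,4]); p0,rr=ray(cam,[ce[j]]); t=(med-p0@n)/(rr[0]@n); hole=p0+t*rr[0]
        out.append(cc); print(cam,yc,len(Q),'c',np.round(cc,4),'rect',np.round(r[1],1),round(r[2],1),'slope',np.round(f[:2],3),'hole',None if hole is None else np.round(hole,4))
    return out
E
python3 - <<'E'
from h import *
for c in ['top','side']:
    D=np.load('/tmp/%s.npz'%c); blocks(c,D)
    P=cloud(c,D['d']); hsv=cv2.cvtColor(D['im'],cv2.COLOR_RGB2HSV); x,y,z=np.moveaxis(P,-1,0)
    m=(hsv[...,0]>45)&(hsv[...,0]<80)&(hsv[...,1]>120)&(abs(x-.43)<.04)&(abs(y-.29)<.05)&(z>.131)
    print('handle',cv2.minAreaRect((P[m][:,:2]*1000).astype(np.float32)))
    m=(x>.5)&(x<.75)&(abs(y)<.19)&(z>.015)&(z<.15)
    Q=P[m]; print('rack rect',cv2.minAreaRect((Q[:,:2]*1000).astype(np.float32)))
E
```

```text
top 0.1 344 c [0.5994 0.0891 0.0943] rect [43.7 73.2] 88.5 slope [0.541 0.004] hole [0.6014 0.0885 0.0954]
top 0 354 c [ 0.6012 -0.0207  0.0945] rect [72.6 43.6] 0.8 slope [0.541 0.016] hole [ 0.604  -0.0223  0.0961]
top -0.1 353 c [ 0.604  -0.1222  0.0941] rect [71.6 44.1] 2.1 slope [0.544 0.024] hole [ 0.6065 -0.1243  0.0955]
handle ((437.1617431640625, 293.6770935058594), (23.969738006591797, 23.92630958557129), 79.65653228759766)
rack rect ((638.3793334960938, -17.224639892578125), (134.32931518554688, 321.62176513671875), 1.2138769626617432)
side 0.1 241 c [0.5983 0.0915 0.093 ] rect [69.7 47.3] 0.4 slope [0.533 0.075] hole [0.5993 0.0943 0.0936]
side 0 198 c [ 0.6012 -0.0186  0.0932] rect [69.2 49.8] 3.2 slope [0.554 0.065] hole [ 0.6304 -0.0395  0.1101]
side -0.1 157 c [ 0.6037 -0.1188  0.093 ] rect [69.  47.8] 1.5 slope [0.569 0.076] hole [ 0.6311 -0.0917  0.1088]
handle ((436.5779724121094, 297.74420166015625), (21.426593780517578, 21.99360466003418), 75.58140563964844)
rack rect ((636.2061157226562, -13.974151611328125), (133.5637664794922, 322.6561584472656), 1.1029460430145264)
```

Request:
{"name": "apply_moves", "arguments": {"increments": "1 0 0 0 0.12;1 0 0 0 0.12;1 0 0 0 0.12;1 0 0 0 0.12;1 0 0 0 0.129;1 -0.04 -0.004 0 0;1 -0.04 -0.004 0 0;1 -0.04 -0.004 0 0;1 -0.04 -0.004 0 0;1 -0.04 -0.004 0 0;1 -0.04 -0.004 0 0;1 -0.04 -0.004 0 0;1 -0.04 -0.004 0 0;1 -0.04 -0.004 0 0;1 -0.04 -0.004 0 0;1 -0.04 -0.004 0 0;1 -0.04 -0.004 0 0;1 -0.04 -0.004 0 0;1 -0.04 -0.004 0 0;1 -0.04 -0.004 0 0"}}

```text
t: 2.9
position: [0.3661, -0.0026, 0.2621]
ee_rot: [[-0.073, -0.997, 0.005], [-0.993, 0.074, 0.087], [-0.087, 0.001, -0.996]]
ft_force: [-0.2, -0.8, 0.8]
grip_width: 0.0856
```

```bash
cat >> h.py <<'E'
def to(target,yaw=None):
    "yaw: world angle (deg) of tool x; prints shift in present tool axes, then twist"
    s=robot.get_state(); R=np.array(s['ee_rot']); d=R.T@(np.array(target)-s['position'])
    a=np.degrees(np.arctan2(R[1,0],R[0,0]))
    print('t %.2f pos'%s['t'],np.round(s['position'],4),'yaw %.2f'%a,'tilt',np.round(R[:,2],3),'F',np.round(s['ft_force'],1),'T',np.round(s['torque'],2),'w %.4f'%s['grip_width'])
    print('shift',np.round(d,4),'twist',None if yaw is None else round(-np.radians((yaw-a+180)%360-180),4))
E
python3 - <<'E'
from h import *
to([.4366,.2945,.113],-100.3)
E
```

```text
t 2.90 pos [ 0.3661 -0.0026  0.2621] yaw -94.23 tilt [ 0.005  0.087 -0.996] F [-0.2 -0.8  0.8] T [-0.08  0.01 -0.01] w 0.0856
shift [-0.2874 -0.0487  0.1748] twist 0.106
```

Request:
{"name": "apply_moves", "arguments": {"increments": "1 0 0 0 0;1 0 0 0 0"}}

```text
t: 3.1
position: [0.3657, -0.0033, 0.2619]
ee_rot: [[-0.074, -0.997, 0.005], [-0.994, 0.074, 0.085], [-0.085, 0.001, -0.996]]
ft_force: [0.6, -0.6, 0.2]
grip_width: 0.0853
```

```bash
python3 - <<'E'
from h import *
to([.4366,.2945,.113],-100.3)
print(robot.get_state()['q'])
E
```

```text
t 3.10 pos [ 0.3657 -0.0033  0.2619] yaw -94.24 tilt [ 0.005  0.085 -0.996] F [ 0.6 -0.6  0.2] T [-0.07  0.04  0.03] w 0.0853
shift [-0.2884 -0.049   0.1741] twist 0.1057
[-0.07476702 -0.03875636 -0.31909618  1.2918598   0.08547663  3.14074357]
```

Request:
{"name": "apply_moves", "arguments": {"increments": "1 0 0 0 -0.15;1 0 0 0 -0.15;1 0 0 0 -0.15;1 0 0 0 -0.15;1 0 0 0 -0.15;1 0 0 0 -0.15;1 0 0 0 -0.15;1 0 0 0 -0.15;1 0 0 0 -0.15;1 0 0 0 -0.15;1 0 0 0 -0.15;1 0 0 0 -0.15;1 0 0 0 -0.15;1 0 0 0 -0.15;1 0 0 0 -0.15;1 0 0 0 -0.15;1 0 0 0 -0.15;1 0 0 0 -0.15;1 0 0 0 -0.15;1 0 0 0 -0.15"}}

```text
t: 5.1
position: [0.3653, -0.0036, 0.2619]
ee_rot: [[0.208, 0.978, 0.005], [0.974, -0.208, 0.085], [0.084, -0.013, -0.996]]
ft_force: [0.2, -0.1, 0.4]
grip_width: 0.0852
```

Request:
{"name": "apply_moves", "arguments": {"increments": "1 0 0 0 -0.15;1 0 0 0 -0.15;1 0 0 0 -0.15;1 0 0 0 -0.15;1 0 0 0 -0.15;1 0 0 0 -0.15;1 0 0 0 -0.15;1 0 0 0 -0.15;1 0 0 0 -0.15;1 0 0 0 -0.15;1 0 0 0 -0.15;1 0 0 0 -0.15;1 0 0 0 -0.15;1 0 0 0 -0.15;1 0 0 0 -0.15;1 0 0 0 -0.15;1 0 0 0 -0.15;1 0 0 0 -0.15;1 0 0 0 -0.15;1 0 0 0 -0.15"}}

```text
t: 7.1
position: [0.3653, -0.0036, 0.2619]
ee_rot: [[-0.344, -0.939, 0.005], [-0.935, 0.343, 0.085], [-0.082, 0.025, -0.996]]
ft_force: [0.8, 0.5, -0.2]
grip_width: 0.0854
```

Request:
{"name": "apply_moves", "arguments": {"increments": "1 0 0 0 -0.15;1 0 0 0 -0.15;1 0 0 0 -0.05"}}

```text
t: 7.4
position: [0.3659, 0.0119, 0.2619]
ee_rot: [[-0.027, -1.0, 0.006], [-0.997, 0.027, 0.072], [-0.072, -0.004, -0.997]]
ft_force: [-0.4, 0.2, -0.6]
grip_width: 0.0854
```

```bash
python3 - <<'E'
from h import *
to([.4366,.2945,.113],-100.3)
print(robot.get_state()['q'])
E
```

```text
t 7.40 pos [0.3659 0.0119 0.2619] yaw -91.54 tilt [ 0.006  0.072 -0.997] F [-0.4  0.2 -0.6] T [-0.06 -0.01 -0.02] w 0.0854
shift [-0.2729 -0.0624  0.1694] twist 0.1528
[-0.0234137  -0.04205746 -0.32150502  1.28697195  0.0725128  -3.13775343]
```

Request:
{"name": "apply_moves", "arguments": {"increments": "1 0.04 0 0 0;1 0.04 0 0 0;1 0.04 0 0 0"}}

```text
t: 7.7
position: [0.3654, -0.0335, 0.2553]
ee_rot: [[-0.101, -0.995, 0.005], [-0.995, 0.101, 0.011], [-0.012, -0.003, -1.0]]
ft_force: [-0.7, 0.3, 0.3]
grip_width: 0.0855
```

```bash
python3 - <<'E'
from h import *
to([.4366,.2945,.113],-100.3)
print(robot.get_state()['q'])
E
```

```text
t 7.70 pos [ 0.3654 -0.0335  0.2553] yaw -95.81 tilt [ 0.005  0.011 -1.   ] F [-0.7  0.3  0.3] T [-0.04 -0.02  0.  ] w 0.0855
shift [-0.3318 -0.0371  0.1464] twist 0.0784
[-0.1004309  -0.03643754 -0.33126247  1.27253124  0.01181651 -3.14063031]
```

Request:
{"name": "apply_moves", "arguments": {"increments": "1 0.022 0 0 0;1 0 0 0 0"}}

```text
t: 7.9
position: [0.365, -0.0413, 0.2552]
ee_rot: [[-0.115, -0.993, 0.004], [-0.993, 0.115, 0.002], [-0.002, -0.003, -1.0]]
ft_force: [0.6, -0.0, 0.2]
grip_width: 0.0857
```

```bash
python3 - <<'E'
from h import *
to([.4366,.2945,.113],-100.3)
print(robot.get_state()['q'])
E
```

```text
t 7.90 pos [ 0.365  -0.0413  0.2552] yaw -96.60 tilt [ 0.004  0.002 -1.   ] F [ 0.6 -0.   0.2] T [ 0.02 -0.   -0.02] w 0.0857
shift [-0.3414 -0.0321  0.1431] twist 0.0646
[-1.14200258e-01 -3.58251323e-02 -3.30983643e-01  1.27214041e+00
  2.15552166e-03 -3.14063939e+00]
```

Request:
{"name": "apply_moves", "arguments": {"increments": "1 -0.038 -0.0036 0.008 0;1 -0.038 -0.0036 0.008 0;1 -0.038 -0.0036 0.008 0;1 -0.038 -0.0036 0.008 0;1 -0.038 -0.0036 0.008 0;1 -0.038 -0.0036 0.008 0;1 -0.038 -0.0036 0.008 0;1 -0.038 -0.0036 0.008 0;1 -0.037 -0.0036 0.008 0;1 0 0 0 0.065;1 0 0 0 0"}}

```text
t: 9.0
position: [0.4356, 0.2961, 0.1836]
ee_rot: [[-0.176, -0.984, 0.003], [-0.984, 0.176, 0.002], [-0.002, -0.002, -1.0]]
ft_force: [-1.1, -0.1, -0.3]
grip_width: 0.0858
```

```bash
python3 - <<'E'
from h import *
to([.4366,.2950,.113],-100.3)
print(robot.get_state()['q'])
E
```

```text
t 9.00 pos [0.4356 0.2961 0.1836] yaw -100.14 tilt [ 0.003  0.002 -1.   ] F [-1.1 -0.1 -0.3] T [-0.   -0.02 -0.03] w 0.0858
shift [ 0.0011 -0.001   0.0706] twist 0.0029
[ 5.97130581e-01  2.73565964e-01 -1.55230699e-01  1.13877552e+00
 -8.77861297e-05 -2.36756708e+00]
```

Well tracked. I'll descend and close.

Request:
{"name": "apply_moves", "arguments": {"increments": "1 0.001 -0.001 0.02 0;1 0 0 0.02 0;1 0 0 0.02 0;1 0 0 0.01 0;-1 0 0 0 0;-1 0 0 0 0;-1 0 0 0 0;-1 0 0 0 0;-1 0 0 0 0;-1 0 0 0 0;-1 0 0 0 0;-1 0 0 0 0"}}

```text
t: 10.2
position: [0.4373, 0.2946, 0.1152]
ee_rot: [[-0.176, -0.984, 0.005], [-0.984, 0.176, 0.003], [-0.004, -0.005, -1.0]]
ft_force: [-0.8, -0.3, 7.0]
grip_width: 0.0234
```

```bash
python3 - <<'E'
from h import *
to([.4366,.2950,.113],-100.3)
for c in ['top','side']:
    im,d=save(c+'1',c)
    P=cloud(c,d); hsv=cv2.cvtColor(im,cv2.COLOR_RGB2HSV); x,y,z=np.moveaxis(P,-1,0)
    st=(hsv[...,2]<70)&(abs(x-.42)<.09)&(abs(y-.29)<.09)&(abs(z-.06)<.006)
    print(c,cv2.minAreaRect((P[st][:,:2]*1000).astype(np.float32)))
E
```

```text
t 10.20 pos [0.4373 0.2946 0.1152] yaw -100.15 tilt [ 0.005  0.003 -1.   ] F [-0.8 -0.3  7. ] T [-0.23  0.16 -0.05] w 0.0234
shift [-0.0002  0.0008  0.0022] twist 0.0026
top ((438.655517578125, 286.69970703125), (90.74738311767578, 78.94926452636719), 11.964771270751953)
side ((435.8092041015625, 297.7247314453125), (87.90483093261719, 88.22603607177734), 11.955337524414062)
```

Request:
{"name": "apply_moves", "arguments": {"increments": "-1 0 0 -0.01 0;-1 0 0 -0.01 0;-1 0 0 -0.01 0;-1 0 0 -0.01 0;-1 0 0 0 0;-1 0 0.006 0.0005 0;-1 0 0.006 0.0005 0;-1 0 0.006 0.001 0;-1 0 0.006 0.001 0;-1 0 0.006 0.0015 0;-1 0 0.006 0.0015 0;-1 0 0.006 0.002 0;-1 0 0.006 0.002 0;-1 0 0 0 0"}}

```text
t: 11.7
position: [0.3901, 0.3031, 0.1444]
ee_rot: [[-0.176, -0.984, 0.007], [-0.984, 0.176, 0.003], [-0.004, -0.006, -1.0]]
ft_force: [3.8, -0.4, 0.3]
grip_width: 0.0234
```

```bash
python3 - <<'E'
from h import *
to([.4366,.2950,.113],-100.3)
save('side2','side',(180,180,310,310),4.5)
E
```

```text
t 11.70 pos [0.3901 0.3031 0.1444] yaw -100.15 tilt [ 0.007  0.003 -1.   ] F [ 3.8 -0.4  0.3] T [-0.07 -1.26  0.02] w 0.0234
shift [-0.0001 -0.0471  0.0317] twist 0.0027
```

View pics/side2.png

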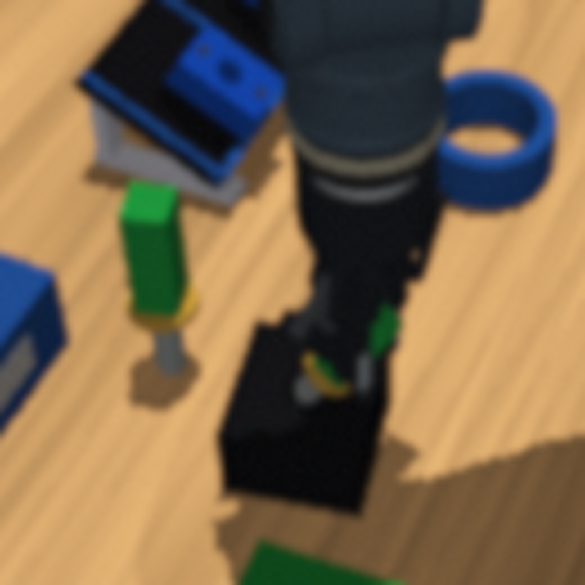

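The pivot worked: the crop shows the gauge leaning about 30° in the stand's mouth, at about (320,375). I'll lift out and carry it to the left block.

Request:
{"name": "apply_moves", "arguments": {"increments": "-1 0 0 -0.01 0;-1 0 0 -0.02 0;-1 0 0 -0.035 0;-1 0 0 -0.035 0;-1 0 0 0 -0.1;-1 0 0 0 -0.098;-1 0 0 0 0"}}

```text
t: 12.45
position: [0.3884, 0.3023, 0.2443]
ee_rot: [[0.022, -1.0, 0.003], [-1.0, -0.022, 0.002], [-0.002, -0.003, -1.0]]
ft_force: [0.5, 0.5, -2.1]
grip_width: 0.0233
```

```bash
python3 - <<'E'
from h import *
to([.543,.089,.210],-88.8)
E
```

```text
t 12.45 pos [0.3884 0.3023 0.2443] yaw -88.73 tilt [ 0.003  0.002 -1.   ] F [ 0.5  0.5 -2.1] T [0.   0.01 0.03] w 0.0233
shift [ 0.2167 -0.1497  0.0342] twist 0.0013
```

Request:
{"name": "apply_moves", "arguments": {"increments": "-1 0.031 -0.0214 0.0049 0;-1 0.031 -0.0214 0.0049 0;-1 0.031 -0.0214 0.0049 0;-1 0.031 -0.0214 0.0049 0;-1 0.031 -0.0214 0.0049 0;-1 0.031 -0.0214 0.0049 0;-1 0.031 -0.0214 0.0049 0;-1 0 0 0 0;-1 0 0 0 0"}}

```text
t: 13.35
position: [0.5431, 0.088, 0.2092]
ee_rot: [[0.017, -1.0, 0.002], [-1.0, -0.017, 0.002], [-0.002, -0.002, -1.0]]
ft_force: [0.5, 0.7, -2.3]
grip_width: 0.0233
```

```bash
cat >> h.py <<'E'
def tri(name,near=None):
    L=[]
    for c in ['top','side']:
        for r in robot.place_of(name,c)[:4]:
            p0,rr=ray(c,[r['location']]); L.append((c,r['conf'],r['location'],p0,rr[0]/np.linalg.norm(rr[0])))
    for a in [l for l in L if l[0]=='top']:
        for b in [l for l in L if l[0]=='side']:
            A=np.stack([a[4],-b[4]],1); s=np.linalg.lstsq(A,b[3]-a[3],rcond=None)[0]
            p=a[3]+s[0]*a[4]; q=b[3]+s[1]*b[4]
            if np.linalg.norm(p-q)<.02: print(name,'conf %.2f %.2f'%(a[1],b[1]),np.round((p+q)/2,4),'gap',np.round(q-p,4),np.round(a[2],1),np.round(b[2],1))
E
python3 - <<'E'
from h import *
to([.543,.089,.1967],-88.8)
T=save('top3','top')[0];S=save('side3','side')[0]
tri('gauge_tip');tri('gauge_center')
a=cv2.resize(S[130:260,180:310],None,fx=3,fy=3,interpolation=cv2.INTER_CUBIC);b=cv2.resize(T[110:240,190:320],None,fx=3,fy=3,interpolation=cv2.INTER_CUBIC)
cv2.imwrite('pics/c3.png',np.hstack([a,b])[...,::-1])
E
```

```text
t 13.35 pos [0.5431 0.088  0.2092] yaw -89.05 tilt [ 0.002  0.002 -1.   ] F [ 0.5  0.7 -2.3] T [ 0.02  0.06 -0.01] w 0.0233
shift [-0.0009  0.0001  0.0125] twist -0.0044
gauge_center conf 0.77 0.92 [0.5518 0.281  0.1316] gap [-0.0002 -0.0001 -0.    ] [161.5 187.9] [212.4 231.9]
```

View pics/c3.png

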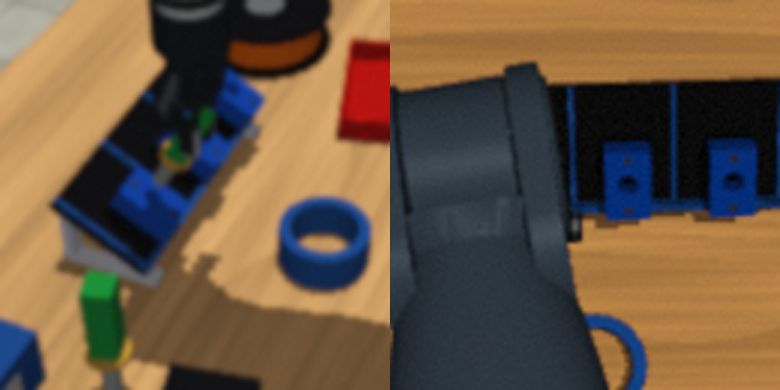

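```bash
cat >> h.py <<'E'
def proj(cam,X):
    p=robot.camera_params(cam); R=np.array(p['rotation']); t=-R.T@np.array(p['position'])
    return cv2.projectPoints(np.array(X,float).reshape(-1,3),cv2.Rodrigues(R.T)[0],t,np.array(p['mtx']),np.array(p['distortion']))[0].reshape(-1,2)
E
python3 - <<'E'
from h import *
t=cv2.imread('pics/top0.png')[...,::-1];s=cv2.imread('pics/side0.png')[...,::-1]
# top: hole dark centroids in blocks ; side: same by predicted location
def dark(im,uv,r):
    u,v=np.round(uv).astype(int); w=im[v-r:v+r+1,u-r:u+r+1].astype(float).max(2); k=np.clip(np.percentile(w,60)-w,0,None); k[k<.35*k.max()]=0
    yy,xx=np.mgrid[-r:r+1,-r:r+1]; return np.array([u+(k*xx).sum()/k.sum(),v+(k*yy).sum()/k.sum()])
M=[[.5989,.0903,.0937],[.6012,-.0197,.0937],[.6039,-.1205,.0937]]
for m in M:
    pt,ps=proj('top',m)[0],proj('side',m)[0]
    a,b=dark(t,pt,4),dark(s,ps,4)
    p0,r0=ray('top',[a]);p1,r1=ray('side',[b]); r0=r0[0];r1=r1[0]
    k=np.linalg.lstsq(np.stack([r0,-r1],1),p1-p0,rcond=None)[0]
    print('pred',np.round(pt,1),np.round(ps,1),'obs',np.round(a,1),np.round(b,1),'tri',np.round((p0+k[0]*r0+p1+k[1]*r1)/2,4),'gap',np.round(p1+k[1]*r1-p0-k[0]*r0,4))
S=robot.get_state(); G=np.array(S['position'])+np.array(S['ee_rot'])[:,2]*.006
im=cv2.imread('pics/side3.png'); x0,y0,sc=195,140,9
o=cv2.resize(im[y0:y0+65,x0:x0+65],None,fx=sc,fy=sc,interpolation=cv2.INTER_CUBIC)
for th,col in [(25,(0,0,255)),(30,(255,255,255)),(35,(255,0,255))]:
    th=np.radians(th); n=np.array([-np.sin(th),-np.sin(th)*.021,np.cos(th)])
    q=(proj('side',[G-97*n/1000,G-49*n/1000,G+27*n/1000])-[x0,y0]+.5)*sc
    cv2.polylines(o,[np.round(q).astype(int)],False,col,1)
for m in M:
    q=(proj('side',m)[0]-[x0,y0]+.5)*sc; cv2.circle(o,tuple(np.round(q).astype(int).tolist()),4,(0,255,255),1)
cv2.imwrite('pics/ov3.png',o)
E
```

```text
pred [230.1 172.4] [231.  194.9] obs [230.8 171.6] [231.  194.9] tri [0.601  0.0882 0.0911] gap [-0.0011 -0.0005 -0.0002]
pred [268.2 171.4] [245.6 175.1] obs [269.1 170.5] [247.3 173.2] tri [ 0.5999 -0.0236  0.0999] gap [-0.006  -0.0026 -0.0007]
pred [303.  170.2] [257.3 158.8] obs [304.2 169.6] [257.3 158.6] tri [ 0.6061 -0.1244  0.0911] gap [-0.0002 -0.0001 -0.    ]
```

View pics/ov3.png

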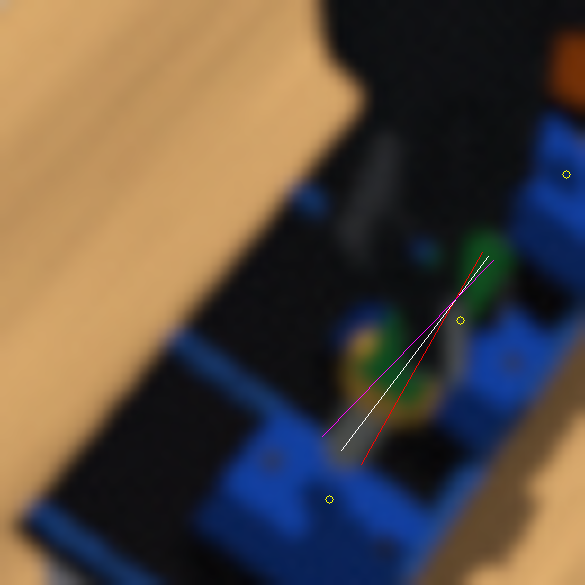

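Request:
{"name": "apply_moves", "arguments": {"increments": "-1 0 0 0.0127 0;-1 0 -0.0025 0.0043 0;-1 0 -0.0025 0.0043 0;-1 0 -0.0025 0.0043 0;-1 0 -0.0013 0.0022 0;-1 0 -0.0013 0.0022 0;-1 0 -0.0013 0.0022 0;-1 0 -0.0013 0.0022 0"}}

```text
t: 14.45
position: [0.5563, 0.0891, 0.1755]
ee_rot: [[0.021, -1.0, 0.004], [-1.0, -0.021, 0.002], [-0.002, -0.004, -1.0]]
ft_force: [-1.1, 1.0, -2.6]
grip_width: 0.0235
```

```bash
cat >> h.py <<'E'
M=np.array([[.599,.0895,.0935],[.6013,-.021,.0935],[.6042,-.122,.0935]])
n=np.array([-.4999,-.0105,.866])
def dep(i,yaw=-88.8):
    "depth of tip in hole assuming nominal; lateral offset of the gauge axis (30 deg) from hole axis in tool axes"
    s=robot.get_state(); R=np.array(s['ee_rot']); G=np.array(s['position'])+R[:,2]*.006
    v=G-M[i]; a=v@n; print('depth mm %.1f'%(97-a*1000),'offset world mm',np.round((v-a*n)*1000,1),'F',np.round(s['ft_force'],1),'T',np.round(s['torque'],2),'t %.2f'%s['t'],'yaw %.2f'%np.degrees(np.arctan2(R[1,0],R[0,0])))
E
python3 - <<'E'
from h import *
dep(0)
E
```

```text
depth mm 9.8 offset world mm [0.9 0.5 0.5] F [-1.1  1.  -2.6] T [0.11 0.36 0.01] t 14.45 yaw -88.82
```

Request:
{"name": "apply_moves", "arguments": {"increments": "-1 0 -0.0013 0.0022 0;-1 0 -0.0013 0.0022 0;-1 0 -0.0013 0.0022 0;-1 0 -0.0013 0.0022 0;-1 0 -0.0013 0.0022 0"}}

```text
t: 14.95
position: [0.563, 0.0892, 0.1645]
ee_rot: [[0.021, -1.0, 0.004], [-1.0, -0.021, 0.002], [-0.002, -0.004, -1.0]]
ft_force: [-2.0, -0.3, -2.0]
grip_width: 0.0232
```

```bash
python3 - <<'E'
from h import *
dep(0)
E
```

```text
depth mm 22.8 offset world mm [1.2 0.5 0.7] F [-2.  -0.3 -2. ] T [0.06 0.39 0.  ] t 14.95 yaw -88.81
```

Request:
{"name": "apply_moves", "arguments": {"increments": "-1 0 -0.0007 0.0011 0;-1 0 -0.0007 0.0011 0;-1 0 -0.0007 0.0011 0;-1 0 -0.0007 0.0011 0;-1 0 -0.0007 0.0011 0;-1 0 -0.0007 0.0011 0;-1 0 -0.0007 0.0011 0"}}

```text
t: 15.65
position: [0.5643, 0.0894, 0.1607]
ee_rot: [[0.021, -1.0, 0.001], [-1.0, -0.021, 0.003], [-0.003, -0.001, -1.0]]
ft_force: [-34.4, -1.0, 53.2]
grip_width: 0.0232
```

```bash
python3 - <<'E'
from h import *
dep(0)
E
```

```text
depth mm 26.7 offset world mm [0.5 0.6 0.3] F [-34.4  -1.   53.2] T [-0.36  6.55 -0.07] t 15.65 yaw -88.79
```

The pin stopped hard at about 27 mm with roughly 63 N along the hole, so the left block is the failed one. I'll withdraw.

Request:
{"name": "apply_moves", "arguments": {"increments": "-1 0 0.0015 -0.0026 0;-1 0 0.0015 -0.0026 0;-1 0 0.0025 -0.0043 0;-1 0 0.0025 -0.0043 0;-1 0 0.004 -0.007 0;-1 0 0.005 -0.0087 0;-1 0 0.005 -0.0087 0;-1 0 0 -0.03 0.15;-1 0 0 0 0.15;-1 0 0 0 0.15;-1 0 0 0 0.15;-1 0 0 0 0.15;-1 0 0 0 0.15;-1 0 0 0 0.15;-1 0 0 0 0.15;-1 0 0 0 0.15;-1 0 0 0 0.15;-1 0 0 0 0.15;-1 0 0 0 0.15;-1 0 0 0 0.15"}}

```text
t: 17.65
position: [0.5455, 0.0888, 0.2259]
ee_rot: [[-0.934, 0.357, 0.005], [0.357, 0.934, 0.002], [-0.004, 0.004, -1.0]]
ft_force: [0.3, 0.6, -2.1]
grip_width: 0.0235
```

Request:
{"name": "apply_moves", "arguments": {"increments": "-1 0 0 0 0.15;-1 0 0 0 0.15;-1 0 0 0 0.15;-1 0 0 0 0.15;-1 0 0 0 0.15;-1 0 0 0 0.15;-1 0 0 0 0.15;-1 0 0 0 0.15;-1 0 0 0 0.15;-1 0 0 0 0.15;-1 0 0 0 0.15;-1 0 0 0 0.15;-1 0 0 0 0.15;-1 0 0 0 0.15;-1 0 0 0 0.15;-1 0 0 0 0.15;-1 0 0 0 0.15;-1 0 0 0 0.15;-1 0 0 0 0.15;-1 0 0 0 0.15"}}

```text
t: 19.65
position: [0.5455, 0.0887, 0.2259]
ee_rot: [[0.975, -0.221, 0.005], [-0.221, -0.975, 0.002], [0.004, -0.003, -1.0]]
ft_force: [-0.4, 0.7, -1.6]
grip_width: 0.0234
```

```bash
python3 - <<'E'
from h import *
to(M[1]+.115*n+[0,0,.006],-88.8); print(robot.get_state()['q'])
E
```

```text
t 19.65 pos [0.5455 0.0887 0.2259] yaw -12.79 tilt [ 0.005  0.002 -1.   ] F [-0.4  0.7 -1.6] T [ 0.01  0.01 -0.05] w 0.0234
shift [0.0228 0.1087 0.0265] twist 1.3267
[ 1.60447337e-01  2.93217298e-01 -1.55436304e-02  1.25682617e+00
  1.58117713e-03  1.95438694e+00]
```

Request:
{"name": "apply_moves", "arguments": {"increments": "-1 0.0057 0.0272 0 0;-1 0.0057 0.0272 0 0;-1 0.0057 0.0272 0 0;-1 0.0057 0.0272 0 0;-1 0 0 0 0.147;-1 0 0 0 0.147;-1 0 0 0 0.147;-1 0 0 0 0.147;-1 0 0 0 0.147;-1 0 0 0 0.147;-1 0 0 0 0.147;-1 0 0 0 0.147;-1 0 0 0 0.15;-1 0 0 0 0"}}

```text
t: 21.05
position: [0.5444, -0.0224, 0.2256]
ee_rot: [[0.026, -1.0, 0.005], [-1.0, -0.026, 0.002], [-0.002, -0.005, -1.0]]
ft_force: [-0.4, -0.0, -1.5]
grip_width: 0.0234
```

```bash
python3 - <<'E'
from h import *
to(M[1]+.112*n+[0,0,.006],-88.8); print(robot.get_state()['q'])
S=robot.get_state(); G=np.array(S['position'])+np.array(S['ee_rot'])[:,2]*.006
save('side4','side'); im=cv2.imread('pics/side4.png'); x0,y0,sc=210,120,9
o=cv2.resize(im[y0:y0+65,x0:x0+65],None,fx=sc,fy=sc,interpolation=cv2.INTER_CUBIC)
for th,col in [(25,(0,0,255)),(30,(255,255,255)),(35,(255,0,255))]:
    th=np.radians(th); nn=np.array([-np.sin(th),-np.sin(th)*.021,np.cos(th)])
    q=(proj('side',[G-97*nn/1000,G-49*nn/1000,G+27*nn/1000])-[x0,y0]+.5)*sc
    cv2.polylines(o,[np.round(q).astype(int)],False,col,1)
for m in M:
    q=(proj('side',m)[0]-[x0,y0]+.5)*sc; cv2.circle(o,tuple(np.round(q).astype(int).tolist()),4,(0,255,255),1)
cv2.imwrite('pics/ov4.png',o)
E
```

```text
t 21.05 pos [ 0.5444 -0.0224  0.2256] yaw -88.53 tilt [ 0.005  0.002 -1.   ] F [-0.4 -0.  -1.5] T [ 0.02 -0.    0.  ] w 0.0234
shift [-0.0001 -0.0008  0.0291] twist 0.0046
[-4.23644816e-02  2.80398531e-01 -3.46448125e-02  1.25103533e+00
  2.43598348e-03  3.07366218e+00]
```

View pics/ov4.png

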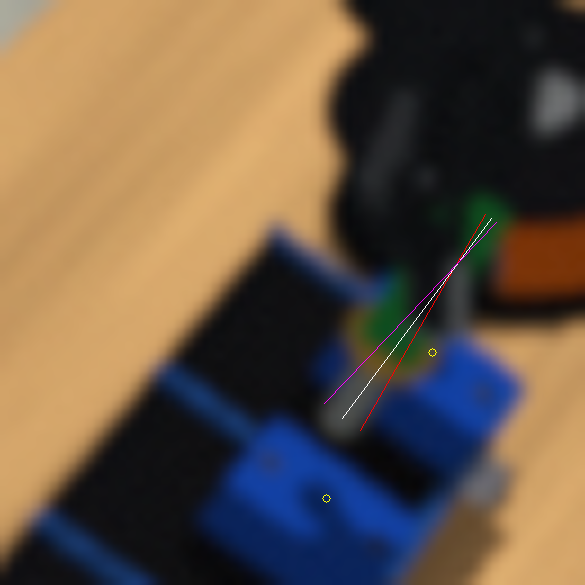

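Gauge still at about 30° and the tip (343,420) lines up with the middle hole. I'll insert.

Request:
{"name": "apply_moves", "arguments": {"increments": "-1 0 -0.0008 0.0291 0;-1 0 -0.0025 0.0043 0;-1 0 -0.0025 0.0043 0;-1 0 -0.0025 0.0043 0;-1 0 -0.0013 0.0022 0;-1 0 -0.0013 0.0022 0;-1 0 -0.0013 0.0022 0;-1 0 -0.0013 0.0022 0;-1 0 -0.0013 0.0022 0;-1 0 -0.0013 0.0022 0"}}

```text
t: 22.1
position: [0.5609, -0.0218, 0.1696]
ee_rot: [[0.028, -1.0, 0.004], [-1.0, -0.028, 0.002], [-0.002, -0.004, -1.0]]
ft_force: [0.6, -0.2, -2.2]
grip_width: 0.0235
```

```bash
python3 - <<'E'
from h import *
dep(1)
E
```

```text
depth mm 16.1 offset world mm [0. 0. 0.] F [ 0.6 -0.2 -2.2] T [-0.01  0.01 -0.01] t 22.10 yaw -88.40
```

Request:
{"name": "apply_moves", "arguments": {"increments": "-1 0 -0.0013 0.0022 0;-1 0 -0.0013 0.0022 0;-1 0 -0.0013 0.0022 0;-1 0 -0.0007 0.0011 0;-1 0 -0.0007 0.0011 0;-1 0 -0.0007 0.0011 0;-1 0 -0.0007 0.0011 0;-1 0 -0.0007 0.0011 0"}}

```text
t: 22.9
position: [0.5681, -0.0216, 0.1575]
ee_rot: [[0.028, -1.0, 0.004], [-1.0, -0.028, 0.002], [-0.002, -0.004, -1.0]]
ft_force: [-0.7, -0.7, -1.7]
grip_width: 0.0238
```

```bash
python3 - <<'E'
from h import *
dep(1)
E
```

```text
depth mm 30.1 offset world mm [0.2 0.2 0.1] F [-0.7 -0.7 -1.7] T [0.04 0.37 0.05] t 22.90 yaw -88.40
```

Request:
{"name": "apply_moves", "arguments": {"increments": "-1 0 -0.0007 0.0011 0;-1 0 -0.0007 0.0011 0;-1 0 -0.0007 0.0011 0;-1 0 -0.0013 0.0022 0;-1 0 -0.0013 0.0022 0;-1 0 -0.0013 0.0022 0;-1 0 -0.0013 0.0022 0;-1 0 -0.0007 0.0011 0"}}

```text
t: 23.7
position: [0.5755, -0.0213, 0.1442]
ee_rot: [[0.028, -1.0, 0.002], [-1.0, -0.028, 0.002], [-0.002, -0.002, -1.0]]
ft_force: [-9.9, 0.4, 6.6]
grip_width: 0.0235
```

```bash
python3 - <<'E'
from h import *
dep(1)
E
```

```text
depth mm 45.4 offset world mm [-0.   0.2 -0. ] F [-9.9  0.4  6.6] T [ 0.1   2.08 -0.03] t 23.70 yaw -88.40
```

Request:
{"name": "apply_moves", "arguments": {"increments": "-1 0 -0.0005 0.0009 0;-1 0 -0.0005 0.0009 0;-1 0 0 0 0"}}

```text
t: 24.0
position: [0.5753, -0.0213, 0.1439]
ee_rot: [[0.028, -1.0, 0.002], [-1.0, -0.028, 0.002], [-0.002, -0.002, -1.0]]
ft_force: [-15.6, 0.2, 16.1]
grip_width: 0.0232
```

```bash
python3 - <<'E'
from h import *
dep(1)
E
```

```text
depth mm 45.5 offset world mm [-0.3  0.2 -0.1] F [-15.6   0.2  16.1] T [0.09 2.93 0.02] t 24.00 yaw -88.41
```

Collar home at full depth, so the middle block is sound. Now I'll withdraw and go right.

Request:
{"name": "apply_moves", "arguments": {"increments": "-1 0 0.0015 -0.0026 0;-1 0 0.0015 -0.0026 0;-1 0 0.0025 -0.0043 0;-1 0 0.0025 -0.0043 0;-1 0 0.0025 -0.0043 0;-1 0 0.0025 -0.0043 0;-1 0 0.004 -0.0069 0;-1 0 0.005 -0.0087 0;-1 0 0.005 -0.0087 0;-1 0 0.005 -0.0087 0;-1 0 0 -0.02 0;-1 0.0337 0 0 0;-1 0.0337 0 0 0;-1 0.0337 0 0 0;-1 0 0 0 0;-1 0 0 0 0"}}

```text
t: 25.6
position: [0.5476, -0.1241, 0.2182]
ee_rot: [[0.026, -1.0, 0.004], [-1.0, -0.026, 0.002], [-0.002, -0.004, -1.0]]
ft_force: [0.2, -0.2, -1.3]
grip_width: 0.0231
```

```bash
python3 - <<'E'
from h import *
to(M[2]+.112*n+[0,0,.006],-88.8); print(robot.get_state()['q'])
E
```

```text
t 25.60 pos [ 0.5476 -0.1241  0.2182] yaw -88.50 tilt [ 0.004  0.002 -1.   ] F [ 0.2 -0.2 -1.3] T [0.03 0.01 0.  ] w 0.0231
shift [-0.0008 -0.0006  0.0217] twist 0.0052
[-0.22455793  0.31246427 -0.00782139  1.24679506  0.00336973  2.89088003]
```

Request:
{"name": "apply_moves", "arguments": {"increments": "-1 -0.0008 -0.0006 0.0217 0.005;-1 0 -0.0025 0.0043 0;-1 0 -0.0025 0.0043 0;-1 0 -0.0025 0.0043 0;-1 0 -0.0013 0.0022 0;-1 0 -0.0013 0.0022 0;-1 0 -0.0013 0.0022 0;-1 0 -0.0013 0.0022 0;-1 0 -0.0013 0.0022 0;-1 0 -0.0013 0.0022 0"}}

```text
t: 26.6
position: [0.5639, -0.1222, 0.1698]
ee_rot: [[0.023, -1.0, 0.004], [-1.0, -0.023, 0.002], [-0.002, -0.004, -1.0]]
ft_force: [0.4, -0.3, -2.6]
grip_width: 0.0232
```

```bash
python3 - <<'E'
from h import *
dep(2)
E
```

```text
depth mm 15.9 offset world mm [0.3 0.7 0.2] F [ 0.4 -0.3 -2.6] T [-0.03  0.15 -0.04] t 26.60 yaw -88.69
```

Request:
{"name": "apply_moves", "arguments": {"increments": "-1 0 -0.0013 0.0022 0;-1 0 -0.0013 0.0022 0;-1 0 -0.0013 0.0022 0;-1 0 -0.0007 0.0011 0;-1 0 -0.0007 0.0011 0;-1 0 -0.0007 0.0011 0;-1 0 -0.0007 0.0011 0;-1 0 -0.0007 0.0011 0"}}

```text
t: 27.4
position: [0.5712, -0.122, 0.1578]
ee_rot: [[0.023, -1.0, 0.004], [-1.0, -0.023, 0.002], [-0.002, -0.004, -1.0]]
ft_force: [-2.6, -2.1, -2.6]
grip_width: 0.0229
```

```bash
python3 - <<'E'
from h import *
dep(2)
E
```

```text
depth mm 30.0 offset world mm [0.5 0.7 0.3] F [-2.6 -2.1 -2.6] T [-0.06  0.56  0.01] t 27.40 yaw -88.69
```

Request:
{"name": "apply_moves", "arguments": {"increments": "-1 0 -0.0013 0.0022 0;-1 0 -0.0013 0.0022 0;-1 0 -0.0013 0.0022 0;-1 0 -0.0013 0.0022 0;-1 0 -0.0013 0.0022 0;-1 0 -0.0007 0.0011 0;-1 0 -0.0007 0.0011 0;-1 0 -0.0007 0.0011 0"}}

```text
t: 28.2
position: [0.5778, -0.1218, 0.144]
ee_rot: [[0.023, -1.0, 0.0], [-1.0, -0.023, 0.002], [-0.002, -0.0, -1.0]]
ft_force: [-19.2, -1.4, 17.8]
grip_width: 0.0234
```

```bash
python3 - <<'E'
from h import *
dep(2)
E
```

```text
depth mm 45.3 offset world mm [-0.6  0.8 -0.3] F [-19.2  -1.4  17.8] T [-0.18  3.4  -0.01] t 28.20 yaw -88.71
```

Right block is home on the collar as well, so it's sound. I'll withdraw and carry the gauge back to the stand.

Request:
{"name": "apply_moves", "arguments": {"increments": "-1 0 0.0015 -0.0026 0;-1 0 0.0015 -0.0026 0;-1 0 0.0025 -0.0043 0;-1 0 0.0025 -0.0043 0;-1 0 0.0025 -0.0043 0;-1 0 0.0025 -0.0043 0;-1 0 0.004 -0.0069 0;-1 0 0.005 -0.0087 0;-1 0 0.005 -0.0087 0;-1 0 0.005 -0.0087 0;-1 0 0 -0.035 0;-1 -0.038 0.0135 0 0;-1 -0.038 0.0135 0 0;-1 -0.038 0.0135 0 0;-1 -0.038 0.0135 0 0;-1 -0.038 0.0135 0 -0.15;-1 -0.038 0.0135 0 -0.15;-1 0 0 0 -0.15;-1 0 0 0 -0.15;-1 0 0 0 -0.15"}}

```text
t: 30.2
position: [0.4551, 0.092, 0.2354]
ee_rot: [[0.712, -0.702, 0.005], [-0.702, -0.712, 0.01], [-0.003, -0.01, -1.0]]
ft_force: [1.0, 0.5, -1.3]
grip_width: 0.0235
```

```bash
python3 - <<'E'
from h import *
to([.4085,.2547,.195],-35); print(robot.get_state()['q'])
E
```

```text
t 30.20 pos [0.4551 0.092  0.2354] yaw -44.61 tilt [ 0.005  0.01  -1.   ] F [ 1.   0.5 -1.3] T [-0.05  0.04  0.02] w 0.0235
shift [-0.1473 -0.0827  0.0418] twist -0.1677
[ 0.19440578  0.13829352 -0.19507375  1.23080038  0.00846239  2.54380806]
```

Request:
{"name": "apply_moves", "arguments": {"increments": "-1 0 0 0 -0.084;-1 0 0 0 -0.084;-1 0 0 0 0"}}

```text
t: 30.5
position: [0.4553, 0.0916, 0.2353]
ee_rot: [[0.816, -0.578, 0.005], [-0.578, -0.816, 0.01], [-0.002, -0.01, -1.0]]
ft_force: [0.7, -0.3, -1.1]
grip_width: 0.0234
```

```bash
python3 - <<'E'
from h import *
to([.4085,.2547,.195],-35)
E
```

```text
t 30.50 pos [0.4553 0.0916 0.2353] yaw -35.33 tilt [ 0.005  0.01  -1.   ] F [ 0.7 -0.3 -1.1] T [-0.01  0.    0.02] w 0.0234
shift [-0.1324 -0.1056  0.0416] twist -0.0058
```

Request:
{"name": "apply_moves", "arguments": {"increments": "-1 -0.0331 -0.0264 0 0;-1 -0.0331 -0.0264 0 0;-1 -0.0331 -0.0264 0 0;-1 -0.0331 -0.0264 0 0;-1 0 0 0.02 0;-1 0 0 0.02 0;-1 0 0 0 0"}}

```text
t: 31.2
position: [0.4073, 0.2544, 0.1943]
ee_rot: [[0.814, -0.58, 0.001], [-0.58, -0.814, 0.007], [-0.004, -0.007, -1.0]]
ft_force: [-0.8, -0.4, -1.5]
grip_width: 0.0237
```

```bash
python3 - <<'E'
from h import *
to([.4085,.2547,.153],-35)
S=robot.get_state(); G=np.array(S['position'])+np.array(S['ee_rot'])[:,2]*.006
save('side5','side'); im=cv2.imread('pics/side5.png'); x0,y0,sc=205,225,7
o=cv2.resize(im[y0:y0+80,x0:x0+90],None,fx=sc,fy=sc,interpolation=cv2.INTER_CUBIC)
u=np.array([.578,.816,0])
for th,col in [(25,(0,0,255)),(30,(255,255,255)),(35,(255,0,255))]:
    th=np.radians(th); nn=-np.sin(th)*u+[0,0,np.cos(th)]
    q=(proj('side',[G-98*nn/1000,G-50*nn/1000,G+26*nn/1000])-[x0,y0]+.5)*sc
    cv2.polylines(o,[np.round(q).astype(int)],False,col,1)
q=(proj('side',[.4366,.2948,.06])[0]-[x0,y0]+.5)*sc; cv2.circle(o,tuple(np.round(q).astype(int).tolist()),4,(0,255,255),1)
cv2.imwrite('pics/ov5.png',o)
E
```

```text
t 31.20 pos [0.4073 0.2544 0.1943] yaw -35.48 tilt [ 0.001  0.007 -1.   ] F [-0.8 -0.4 -1.5] T [-0.06  0.06  0.01] w 0.0237
shift [ 0.0009 -0.0007  0.0413] twist -0.0083
```

View pics/ov5.png

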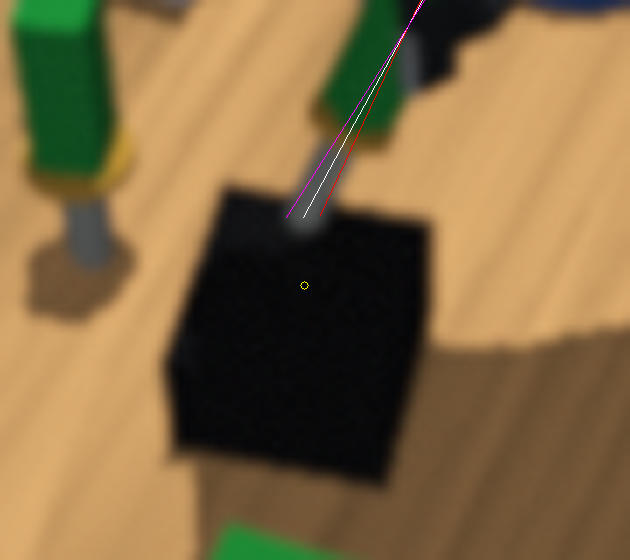

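Tip at (303,217), right over the stand hole. I'll lower it in.

Request:
{"name": "apply_moves", "arguments": {"increments": "-1 0.0009 -0.002 0.02 0;-1 0 0 0.015 0;-1 0 0 0.005 0;-1 0 0 0.004 0;-1 0 0 0.003 0"}}

```text
t: 31.75
position: [0.4114, 0.2564, 0.1497]
ee_rot: [[0.815, -0.58, 0.005], [-0.58, -0.815, 0.01], [-0.002, -0.011, -1.0]]
ft_force: [0.7, -0.1, -2.6]
grip_width: 0.0236
```

Request:
{"name": "apply_moves", "arguments": {"increments": "-1 -0.0008 -0.0007 0.0028 0;-1 -0.0007 -0.0006 0.0027 0;-1 0 -0.005 -0.002 0;-1 0 -0.005 -0.002 0;-1 0 -0.005 -0.002 0"}}

```text
t: 32.25
position: [0.418, 0.2694, 0.1494]
ee_rot: [[0.815, -0.58, 0.001], [-0.58, -0.815, 0.006], [-0.003, -0.006, -1.0]]
ft_force: [-3.1, -5.8, 1.1]
grip_width: 0.0231
```

Request:
{"name": "apply_moves", "arguments": {"increments": "-1 0 -0.0053 -0.0012 0;-1 0 -0.0053 -0.0012 0;-1 0 -0.0053 -0.0012 0;-1 0 -0.0052 -0.0002 0;-1 0 -0.0052 0.0002 0;-1 0 -0.0052 0.001 0"}}

```text
t: 32.85
position: [0.4368, 0.2952, 0.1526]
ee_rot: [[0.815, -0.58, 0.002], [-0.58, -0.815, 0.007], [-0.002, -0.007, -1.0]]
ft_force: [-2.4, -6.6, 1.8]
grip_width: 0.0231
```

```bash
python3 - <<'E'
from h import *
to([.4366,.2948,.116],-35)
save('side6','side',(200,210,300,300),6)
E
```

```text
t 32.85 pos [0.4368 0.2952 0.1526] yaw -35.43 tilt [ 0.002  0.007 -1.   ] F [-2.4 -6.6  1.8] T [-1.79  0.81 -0.02] w 0.0231
shift [0.0002 0.0007 0.0366] twist -0.0074
```

View pics/side6.png

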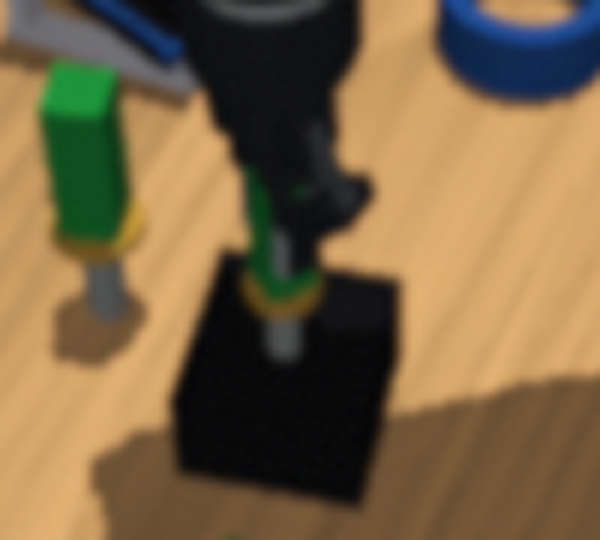

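Upright over the hole with the tip inside, at about (285,350). I'll push down.

Request:
{"name": "apply_moves", "arguments": {"increments": "-1 0 0 0.004 0;-1 0 0 0.004 0;-1 0 0 0.004 0;-1 0 0 0.004 0;-1 0 0 0.004 0"}}

```text
t: 33.4
position: [0.4371, 0.2956, 0.1325]
ee_rot: [[0.815, -0.58, 0.003], [-0.58, -0.815, 0.008], [-0.002, -0.008, -1.0]]
ft_force: [-2.0, -5.8, 0.2]
grip_width: 0.0233
```

Request:
{"name": "apply_moves", "arguments": {"increments": "-1 0 0 0.004 0;-1 0 0 0.003 0;-1 0 0 0.002 0;-1 0 0 0.002 0"}}

```text
t: 33.8
position: [0.4371, 0.2957, 0.1215]
ee_rot: [[0.815, -0.58, 0.003], [-0.58, -0.815, 0.007], [-0.002, -0.008, -1.0]]
ft_force: [-2.1, -5.3, 1.3]
grip_width: 0.0235
```

Request:
{"name": "apply_moves", "arguments": {"increments": "-1 0 0 0.0015 0;-1 0 0 0.0015 0;-1 0 0 0.0015 0;-1 0 0 0.0015 0"}}

```text
t: 34.2
position: [0.4371, 0.2957, 0.1155]
ee_rot: [[0.815, -0.58, 0.003], [-0.58, -0.815, 0.007], [-0.002, -0.008, -1.0]]
ft_force: [-2.0, -5.6, 1.5]
grip_width: 0.0235
```

Request:
{"name": "apply_moves", "arguments": {"increments": "-1 0 0 0.001 0;-1 0 0 0.001 0;-1 0 0 0.001 0"}}

```text
t: 34.5
position: [0.4379, 0.2967, 0.1143]
ee_rot: [[0.815, -0.579, 0.005], [-0.579, -0.815, 0.01], [-0.001, -0.011, -1.0]]
ft_force: [-1.8, -4.0, 20.7]
grip_width: 0.0235
```

Request:
{"name": "apply_moves", "arguments": {"increments": "0 0 0 0 0;0.6 0 0 0 0;1 0 0 0 0;1 0 0 0 0;1 0 0 0 0;1 0 0 -0.04 0;1 0 0 -0.04 0;1 0 0 -0.04 0"}}

```text
t: 35.3
position: [0.4367, 0.2951, 0.2338]
ee_rot: [[0.815, -0.579, 0.003], [-0.579, -0.815, 0.009], [-0.003, -0.009, -1.0]]
ft_force: [0.9, 0.2, -0.1]
grip_width: 0.0855
```

```bash
python3 - <<'E'
from h import *
to([.58,.089,.21],-88.8); print(robot.get_state()['q'])
save('side7','side'); save('top7','top')
for c in ['side','top']:
    D=np.load('/tmp/%s.npz'%c); P=cloud(c,D['d']); hsv=cv2.cvtColor(D['im'],cv2.COLOR_RGB2HSV); x,y,z=np.moveaxis(P,-1,0)
    m=(hsv[...,0]>45)&(hsv[...,0]<80)&(hsv[...,1]>120)&(abs(x-.43)<.05)&(abs(y-.29)<.05)&(z>.062)
    Q=P[m]; 
    if len(Q): print(c,len(Q),'zmax',Q[:,2].max()); 
    for lo,hi in [(.07,.095),(.095,.12),(.128,.145)]:
        q=Q[(Q[:,2]>lo)&(Q[:,2]<hi)]; print(np.round(q.mean(0),4) if len(q) else None,len(q))
    blocks(c,D)
E
```

```text
t 35.30 pos [0.4367 0.2951 0.2338] yaw -35.40 tilt [ 0.003  0.009 -1.   ] F [ 0.9  0.2 -0.1] T [-0.08  0.    0.  ] w 0.0855
shift [0.2363 0.0852 0.0224] twist 0.9319
[ 0.59127604  0.24476408 -0.06269135  1.25575572  0.00571556  2.78001254]
side 193 zmax 0.13839090983950664
[0.4343 0.3053 0.0825] 52
[0.4331 0.3045 0.1071] 67
[0.4361 0.3021 0.1339] 54
side 0.1 75 c [0.6185 0.1015 0.1047] rect [31.9 59.2] 46.1 slope [ 0.598 -0.013] hole [0.5943 0.1061 0.0908]
side 0 5 c [0.6732 0.0266 0.0788] rect [29.8  4.4] 0.7 slope [0.533 0.988] hole None
side -0.1 41 c [ 0.5824 -0.1207  0.0797] rect [22.1 43.7] 16.4 slope [ 0.451 -0.013] hole None
top 121 zmax 0.6578055353237556
[0.436  0.2849 0.0866] 9
[0.4363 0.2857 0.1064] 19
[0.4373 0.2934 0.1347] 72
top 0.1 347 c [0.5998 0.0893 0.0945] rect [43.8 71.1] 89.1 slope [0.545 0.006] hole [0.6018 0.0878 0.0956]
top 0 354 c [ 0.6015 -0.0207  0.094 ] rect [71.2 43.5] 0.7 slope [0.543 0.02 ] hole [ 0.6043 -0.0226  0.0956]
top -0.1 357 c [ 0.6049 -0.1222  0.0946] rect [73.2 44.3] 1.1 slope [0.538 0.063] hole [ 0.6065 -0.1238  0.0955]
```

The gauge is home (handle top 0.138, upright) and the blocks haven't moved. I'll turn and go to the left block.

Request:
{"name": "apply_moves", "arguments": {"increments": "0.45 0 0 0 -0.1475;0.45 0 0 0 -0.1475;0.45 0 0 0 -0.1475;0.45 0 0 0 -0.1475;0.45 0 0 0 -0.1475;0.45 0 0 0 -0.1475;0.45 0 0 0 -0.1475;0.45 0 0 0 -0.1475;0.45 0 0 0 -0.1475;0.45 0 0 0 -0.1475;0.45 0 0 0 -0.1475;0.45 0 0 0 -0.1475;0.45 0 0 0 -0.1475;0.45 0 0 0 -0.1475;0.45 0 0 0 -0.145;0.45 0 0 0 0"}}

```text
t: 37.0
position: [0.4369, 0.2953, 0.232]
ee_rot: [[-0.023, 1.0, 0.003], [1.0, 0.023, 0.009], [0.009, 0.003, -1.0]]
ft_force: [-0.3, -0.2, -0.2]
grip_width: 0.0616
```

```bash
python3 - <<'E'
from h import *
to([.6095,.0896,.15],91.2)
E
```

```text
t 37.00 pos [0.4369 0.2953 0.232 ] yaw 91.34 tilt [ 0.003  0.009 -1.   ] F [-0.3 -0.2 -0.2] T [-0.06  0.01  0.03] w 0.0616
shift [-0.2104  0.1675  0.0807] twist 0.0025
```

Request:
{"name": "apply_moves", "arguments": {"increments": "0.45 -0.0351 0.0279 0 0;0.45 -0.0351 0.0279 0 0;0.45 -0.0351 0.0279 0 0;0.45 -0.0351 0.0279 0 0;0.45 -0.0351 0.0279 0 0;0.45 -0.0351 0.0279 0 0;0.45 0 0 0.04 0;0.45 0 0 0.04 0;0.45 0 0 0 0"}}

```text
t: 37.9
position: [0.6061, 0.0882, 0.1459]
ee_rot: [[-0.016, 1.0, -0.006], [1.0, 0.016, 0.008], [0.008, -0.006, -1.0]]
ft_force: [-1.7, -0.1, -0.6]
grip_width: 0.062
```

```bash
python3 - <<'E'
from h import *
to([.6095,.0896,.0813],91.2)
E
```

```text
t 37.90 pos [0.6061 0.0882 0.1459] yaw 90.93 tilt [-0.006  0.008 -1.   ] F [-1.7 -0.1 -0.6] T [-0.07 -0.02  0.04] w 0.0620
shift [0.0009 0.0038 0.0645] twist -0.0047
```

Request:
{"name": "apply_moves", "arguments": {"increments": "0.45 0.0009 0.0036 0.02 0;0.45 0 0 0.02 0;0.45 0 0 0.015 0;0.45 0 0 0.009 0;-1 0 0 0 0;-1 0 0 0 0;-1 0 0 0 0;-1 0 0 0 0;-1 0 0 0 0"}}

```text
t: 38.8
position: [0.6136, 0.0909, 0.0885]
ee_rot: [[-0.021, 1.0, 0.006], [1.0, 0.021, 0.01], [0.01, 0.006, -1.0]]
ft_force: [-1.5, 1.0, 6.3]
grip_width: 0.0434
```

Request:
{"name": "apply_moves", "arguments": {"increments": "-1 0 0 0 0;-1 0 0 -0.01 0;-1 0 0 -0.02 0;-1 0 0 -0.03 0;-1 0 0 -0.03 0;-1 0 0 -0.03 0;-1 0 0 0 0"}}

```text
t: 39.5
position: [0.6143, 0.0897, 0.2123]
ee_rot: [[-0.021, 1.0, 0.011], [1.0, 0.021, 0.01], [0.01, 0.011, -1.0]]
ft_force: [0.7, -0.2, -0.8]
grip_width: 0.0434
```

```bash
python3 - <<'E'
from h import *
to([.43,-.2985,.15],91.2); print(robot.get_state()['q'])
save('side8','side'); im=cv2.imread('pics/side8.png')[60:260,160:360]
cv2.imwrite('pics/c8.png',cv2.resize(im,None,fx=3,fy=3,interpolation=cv2.INTER_CUBIC))
E
```

```text
t 39.50 pos [0.6143 0.0897 0.2123] yaw 91.21 tilt [ 0.011  0.01  -1.   ] F [ 0.7 -0.2 -0.8] T [-0.   -0.05 -0.02] w 0.0434
shift [-0.3848 -0.1931  0.0563] twist 0.0002
[0.14106386 0.41045961 0.12634699 1.27453796 0.00869205 0.12000307]
```

View pics/c8.png

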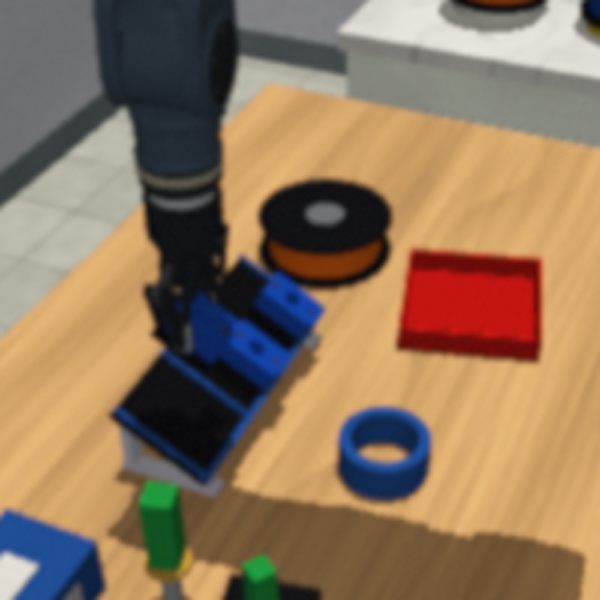

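Block held at crop (205,330), good blocks in place, gauge upright in its stand. I'll carry the block to the tray.

Request:
{"name": "apply_moves", "arguments": {"increments": "-1 -0.0385 -0.0193 0 0;-1 -0.0385 -0.0193 0 0;-1 -0.0385 -0.0193 0 0;-1 -0.0385 -0.0193 0 0;-1 -0.0385 -0.0193 0 0;-1 -0.0385 -0.0193 0 0;-1 -0.0385 -0.0193 0 0;-1 -0.0385 -0.0193 0 0;-1 -0.0385 -0.0193 0 0;-1 -0.0385 -0.0193 0 0;-1 0 0 0.03 0;-1 0 0 0.03 0;-1 0 0 0 0"}}

```text
t: 40.85
position: [0.4252, -0.2976, 0.139]
ee_rot: [[-0.02, 1.0, -0.003], [1.0, 0.02, 0.014], [0.014, -0.002, -1.0]]
ft_force: [-0.1, 0.3, -1.4]
grip_width: 0.0435
```

```bash
python3 - <<'E'
from h import *
to([.43,-.2985,.08],91.2)
D=None
for c in ['top','side']:
    im,d=save(c+'9',c)
s=cv2.imread('pics/side9.png')[100:220,250:370]; 
cv2.imwrite('pics/c9.png',cv2.resize(s,None,fx=5,fy=5,interpolation=cv2.INTER_CUBIC))
E
```

```text
t 40.85 pos [ 0.4252 -0.2976  0.139 ] yaw 91.15 tilt [-0.003  0.014 -1.   ] F [-0.1  0.3 -1.4] T [0.02 0.06 0.  ] w 0.0435
shift [-0.0018  0.0049  0.059 ] twist -0.0009
```

View pics/c9.png

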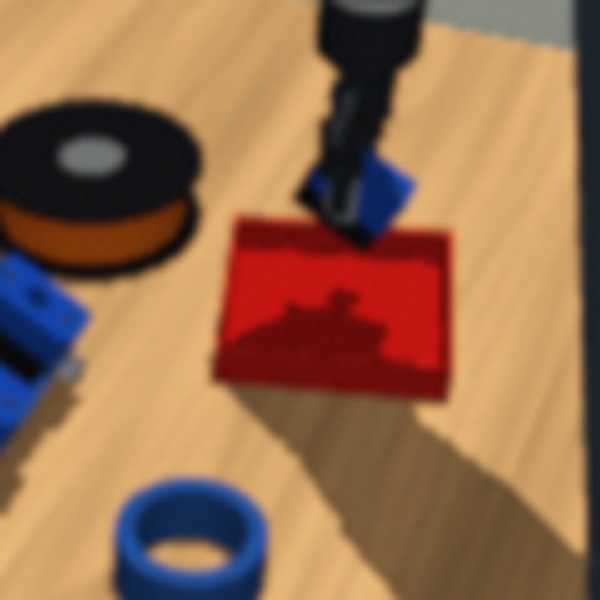

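Request:
{"name": "apply_moves", "arguments": {"increments": "-1 0 0 0.03 0;-1 0 0 0.025 0;-1 0 0 0.01 0;-1 0 0 0.005 0;-1 0 0 0.004 0;-1 0 0 0.002 0"}}

```text
t: 41.55
position: [0.4289, -0.2985, 0.0677]
ee_rot: [[-0.022, 1.0, 0.005], [1.0, 0.021, 0.009], [0.008, 0.005, -1.0]]
ft_force: [0.6, 0.6, -0.7]
grip_width: 0.0432
```

Request:
{"name": "apply_moves", "arguments": {"increments": "-1 0 0 0.002 0;-1 0 0 0.002 0;-1 0 0 0.002 0"}}

```text
t: 41.85
position: [0.4285, -0.2982, 0.0611]
ee_rot: [[-0.021, 1.0, 0.004], [1.0, 0.021, 0.009], [0.009, 0.004, -1.0]]
ft_force: [0.6, -0.2, -1.2]
grip_width: 0.0427
```

Request:
{"name": "apply_moves", "arguments": {"increments": "-1 0 0.001 0.0015 0;-1 0 0.002 0.0015 0;-1 0 0.002 0.0015 0"}}

```text
t: 42.15
position: [0.433, -0.2983, 0.0572]
ee_rot: [[-0.021, 1.0, 0.003], [1.0, 0.021, 0.008], [0.008, 0.003, -1.0]]
ft_force: [-6.5, 1.2, 14.5]
grip_width: 0.0432
```

Request:
{"name": "apply_moves", "arguments": {"increments": "-1 0 0.0025 0.0015 0;-1 0 0.0025 0.0015 0;-1 0 0.0025 0.0018 0;-1 0 0.0025 0.002 0"}}

```text
t: 42.55
position: [0.4433, -0.298, 0.0506]
ee_rot: [[-0.021, 1.0, 0.004], [1.0, 0.021, 0.008], [0.008, 0.004, -1.0]]
ft_force: [-4.1, -0.2, 11.3]
grip_width: 0.0435
```

Request:
{"name": "apply_moves", "arguments": {"increments": "-1 0 0.0015 0.002 0;-1 0 0.0015 0.002 0;-1 0 0.001 0.0015 0"}}

```text
t: 42.85
position: [0.4484, -0.2979, 0.0456]
ee_rot: [[-0.021, 1.0, 0.006], [1.0, 0.021, 0.008], [0.008, 0.006, -1.0]]
ft_force: [-1.5, 3.7, 15.1]
grip_width: 0.0434
```

Pivoting well at low force. I'll finish pressing it flat.

Request:
{"name": "apply_moves", "arguments": {"increments": "-1 0 0.0005 0.0012 0;-1 0 0 0.001 0;-1 0 0 0.001 0"}}

```text
t: 43.15
position: [0.4504, -0.298, 0.0432]
ee_rot: [[-0.022, 1.0, 0.009], [1.0, 0.022, 0.008], [0.008, 0.009, -1.0]]
ft_force: [3.6, 5.1, 22.8]
grip_width: 0.0432
```

Request:
{"name": "apply_moves", "arguments": {"increments": "-1 0 0 0.001 0;-1 0 0 0.001 0"}}

```text
t: 43.35
position: [0.4513, -0.2982, 0.0417]
ee_rot: [[-0.022, 1.0, 0.011], [1.0, 0.022, 0.008], [0.007, 0.011, -1.0]]
ft_force: [4.4, 6.8, 24.6]
grip_width: 0.0435
```

Request:
{"name": "apply_moves", "arguments": {"increments": "0.3 0 0 0 0;0.5 0 0 0 0;0.5 0 0 0 0;0.5 0 0 0 0;0.5 0 0 -0.02 0;0.5 0 0 -0.03 0;0.5 0 0 -0.04 0;0.5 0 0 -0.04 0;0.5 0.04 -0.03 -0.01 0;0.5 0.04 -0.03 0 0;0.5 0.04 -0.03 0 0;0.5 0.04 -0.03 0 0;0.5 0 0 0 0"}}

```text
t: 44.65
position: [0.3197, -0.1385, 0.1793]
ee_rot: [[-0.023, 1.0, 0.0], [1.0, 0.023, 0.011], [0.011, 0.001, -1.0]]
ft_force: [0.6, -0.1, 0.4]
grip_width: 0.0642
```

```bash
python3 - <<'E'
from h import *
to([.43,-.2985,.08],91.2)
for c in ['top','side']:
    im,d=save(c+'10',c); P=cloud(c,d); hsv=cv2.cvtColor(im,cv2.COLOR_RGB2HSV); x,y,z=np.moveaxis(P,-1,0)
    m=(hsv[...,0]>100)&(hsv[...,0]<130)&(hsv[...,1]>120)&(abs(x-.43)<.1)&(abs(y+.3)<.09)&(z>.03)&(z<.09)
    Q=P[m]; 
    if len(Q):
        zt=np.percentile(Q[:,2],95); t=Q[Q[:,2]>zt-.012]; f=np.linalg.lstsq(np.c_[t[:,:2],np.ones(len(t))],t[:,2],rcond=None)[0]
        print(c,len(Q),'ztop',round(zt,4),'slope',np.round(f[:2],3),'rect',cv2.minAreaRect((t[:,:2]*1000).astype(np.float32)))
    m=(hsv[...,0]>45)&(hsv[...,0]<80)&(hsv[...,1]>120)&(abs(x-.43)<.05)&(abs(y-.29)<.05)&(z>.062)&(z<.2)
    if m.any(): print(' gauge ztop',P[m][:,2].max(), P[m&(z>.13)].mean(0))
    tr=(((hsv[...,0]<8)|(hsv[...,0]>172))&(hsv[...,1]>150)&(abs(x-.43)<.15)&(abs(y+.3)<.15)&(abs(z-.035)<.005)); print(' tray',cv2.minAreaRect((P[tr][:,:2]*1000).astype(np.float32))[0])
    try: blocks(c,dict(im=im,d=d))
    except Exception as e: print(e)
t=cv2.imread('pics/top10.png')[110:290,90:410]; s=cv2.imread('pics/side10.png')[110:290,160:360]
o=np.zeros((600,800,3),np.uint8); a=cv2.resize(t,(640,360),interpolation=cv2.INTER_CUBIC); b=cv2.resize(s,(266,240),interpolation=cv2.INTER_CUBIC); o[:360,:640]=a; o[360:,:266]=b
b=cv2.resize(cv2.imread('pics/side10.png')[130:210,280:360],(240,240),interpolation=cv2.INTER_CUBIC); o[360:,280:520]=b
cv2.imwrite('pics/fin.png',o)
E
```

```text
t 44.65 pos [ 0.3197 -0.1385  0.1793] yaw 91.30 tilt [ 0.     0.011 -1.   ] F [ 0.6 -0.1  0.4] T [-0.01 -0.03 -0.01] w 0.0642
shift [-0.1636  0.1066  0.0976] twist 0.0018
top 331 ztop 0.0591 slope [-0.009 -0.02 ] rect ((443.2296142578125, -299.18609619140625), (68.35501861572266, 42.10905456542969), 2.224801540374756)
 gauge ztop 0.14226875803309547 [0.43753021 0.2944965  0.13621652]
 tray (428.767578125, -301.695068359375)
top 0.1 78 c [0.5816 0.0904 0.0454] rect [78.  10.6] 88.2 slope [ 0.103 -0.008] hole None
top 0 355 c [ 0.6017 -0.0208  0.0946] rect [71.4 43.5] 0.4 slope [0.524 0.017] hole [ 0.6042 -0.0226  0.0961]
top -0.1 352 c [ 0.6043 -0.1221  0.0946] rect [72.4 44.3] 2.0 slope [0.54  0.045] hole [ 0.6065 -0.1238  0.0958]
side 199 ztop 0.0564 slope [ 0.007 -0.068] rect ((443.99591064453125, -296.6562805175781), (48.92131042480469, 72.47528076171875), 86.11750030517578)
 gauge ztop 0.13835687831881838 [0.43679544 0.30002676 0.13440105]
 tray (432.6297607421875, -295.56561279296875)
side 0.1 39 c [0.5822 0.0937 0.0442] rect [ 6.6 72.5] 1.7 slope [0.083 0.007] hole None
side 0 198 c [ 0.6012 -0.0194  0.0932] rect [69.1 50.1] 1.8 slope [0.56  0.077] hole [ 0.6304 -0.0395  0.11  ]
side -0.1 154 c [ 0.6037 -0.1188  0.0928] rect [44.3 69.7] 87.0 slope [0.566 0.076] hole [ 0.6279 -0.1429  0.1068]
```

View pics/fin.png

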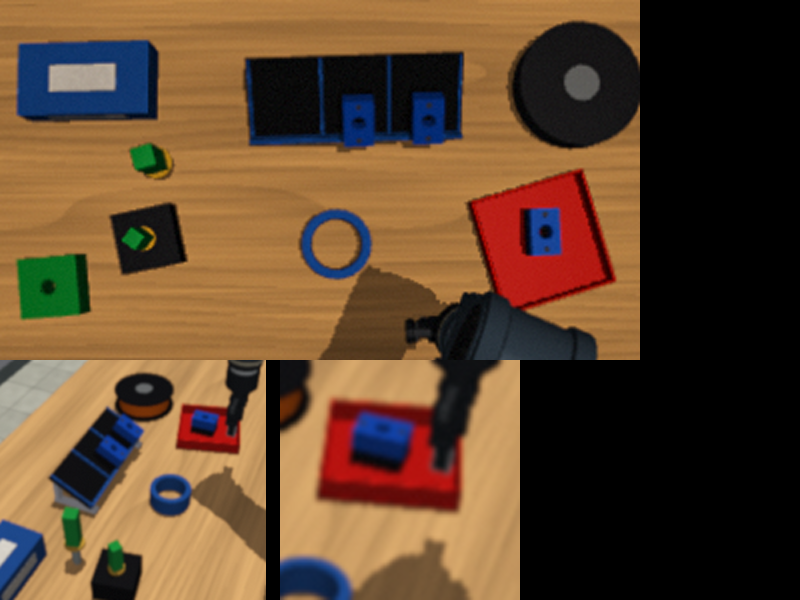

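The final picture shows the block flat in the tray with its hole up, at (545,231). The good blocks are in their bays at (358,120) and (428,119), the gauge is upright in the black stand at (140,238), and the arm is clear. I'll hand in.

```bash
python3 -c "
from bench import robot
print(robot.hand_in())"
```

```text
the job is handed in; nothing more can be done
None
```

The job is done and handed in at about 45 s of the 72 s allowed; no verdict was reported. The left block is the one that failed the gauge, and it now sits in the red tray.

| Block | Gauge result | Force read at the stop |
|---|---|---|
| Left | stopped hard at about 27–28 mm | about 63 N along the hole |
| Middle | home on its collar | about 22 N |
| Right | home on its collar | about 26 N |

**How it was done:** The moves could not tilt the tool, so I leaned the gauge about 30° in the grip against the rim of its stand's hole. It was tried left, middle, right, then turned upright again in the hole and pushed home. I carried the left block to the tray and eased it flat on the floor before releasing it.

**Last checks (both cameras):**
- **Failed block:** it lies flat with the hole up. Its top is at 56–59 mm (55 expected), about 15 mm from the tray's centre. The slope is about 1° from the top camera and up to 4° from the side.
- **Good blocks:** neither moved by more than 1–2 mm.
- **Gauge:** upright in its stand with the handle at its starting height.
- **Robot and bystanders:** the arm was clear of everything. Tape, carton and spool look unmoved in the final picture; I did not measure them again.

**What disagreed:**
- The two cameras' depth readings differ by 2–6 mm in y, so I used values between them.
- With the gauge home in the sound blocks, my depth estimate read about 45 mm instead of 48.
- Early on, the last joint reached its limit and tilted the tool about 5°. I undid that before touching anything.

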